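# Put the set-up tools back in their nests

## Task

Put away the four set-up tools that lie along the front of the bench, nearest the robot, each where it fits: stand the tall slim mandrel in the nest block with the narrow round bore and the short stout mandrel in the one with the wide bore, seat the V-block upright in the rectangular pocket, and lay the ring gauge flat on the felt in the open tin, then shut the tin's lid over it. Each must sit fully down in its place, and the jar of pins must stay standing where it is.

Things in the scene. Friction and masses are not known exactly. Their poses are not given: they have to be found in the camera images.
- tall_mandrel_center (a point): Tall slim steel mandrel standing on its round flange, loose: 75 mm high in all; flange 23 mm across and 11 mm high, shank above it 12 mm across, slightly tapered at the top, about 0.1 kg. The point is on its axis, half-way up (37.5 mm above its underside); z up along the axis.
- short_mandrel_center (a point): Short stout steel mandrel standing on its round flange, loose: 50 mm high in all; flange 30 mm across and 12 mm high, shank above it 16 mm across, about 0.12 kg. The point is on its axis, half-way up (25 mm above its underside); z up along the axis.
- v_block_center (a point): Ground steel V-block, loose, 44 mm along its own x, 60 mm along its own y, 42 mm high, its V groove open upward and running along y; 0.45 to 0.7 kg. The two 44 mm apart side faces are plain, for gripping. The point is its centre (21 mm above its underside); z up.
- ring_gauge_center (a point): Ring gauge lying flat, loose: a plain steel ring 44 mm across and 14 mm high with a small bore (treat the bore as blind), about 0.12 kg. The point is its centre (7 mm above its underside); z up along its axis.
- narrow_nest_floor (a point): Wooden block, screwed to the bench, 22 mm high, 76 x 76 mm, with one narrow round bore 30 mm across in its middle (for the tall slim mandrel's flange). The pocket goes 14 mm down from the top to a grey felt floor 8 mm above the bench; its mouth has a 4 mm chamfer. The point is the centre of the pocket floor; z up, x and y along the block's sides.
- wide_nest_floor (a point): Wooden block, screwed to the bench, 22 mm high, 76 x 76 mm, with one wide round bore 40 mm across in its middle (for the short stout mandrel's flange). The pocket goes 14 mm down from the top to a grey felt floor 8 mm above the bench; its mouth has a 4 mm chamfer. The point is the centre of the pocket floor; z up, x and y along the block's sides.
- v_nest_floor (a point): Wooden block, screwed to the bench, 22 mm high, 82 x 98 mm, with one rectangular pocket 58 mm (its x) by 74 mm (its y) in its middle (for the V-block, 60 mm side along the 74 mm side; either way round). The pocket goes 14 mm down from the top to a grey felt floor 8 mm above the bench; its mouth has a 4 mm chamfer. The point is the centre of the pocket floor; z up, x and y along the block's sides, y along the long side.
- tin: Small hinged sheet-metal tin, painted red, fixed to the bench, its lid open at the start: 80 mm along its own x, 118 mm along its own y; walls 34 mm high and 2 mm thick, filled up to 24 mm above its underside with a firm flat grey felt pad on which the gauge lies; the inside is about 75 x 112 mm and 10 mm deep above the pad. The origin is the centre of its underside, x points away from the robot to the hinge side, z up.
- tin_lid (a joint): Lid angle of the tin in rad: 0 shut, about 1.57 upright, 1.92 the stop; at the start it leans back at about 1.8 to 1.9. The hinge axis runs along the tin's y at x = +42 mm, 34 mm above the bench; the lid is 84 mm from the hinge to its free edge and its outer face lies 10 mm outside the hinge axis; shut, its top is 44 mm above the bench. The hinge has a little friction (0.02 N m), no spring and no catch: it is shut by pushing the lid forward from behind, then down.
- pin_jar: Clear jar of pins with a blue-green lid, 56 mm across, 74 mm high, standing loose behind the work as a bystander. The origin is the centre of its underside, z up.
Things that resemble listed ones, but are neither listed nor needed, are in the scene too. What is shaped like the part that bears tall_mandrel_center but turquoise is not meant.

How it is judged:
By the outcome, as a careful person would: the job done as asked, in the order asked, and still so for the second after the job is handed in, with the robot touching nothing.
It also fails if it takes over 109 s, if anything falls off the work surface, if the arm or the gripper's body presses on something with over 40 N, if the wrist force passes 120 N, or if a joint passes its speed limit or range.

## Robot

A 6-joint arm with a two-finger parallel gripper is mounted at the origin on a cart in front of the work surface, level with it; the furniture and walls round the work are solid. World frame = base frame: x ahead of the robot, y to its left, z up, the work surface at z = 0. Lengths are in mm, angles in rad, forces in N, time in s.
With the tool pointing down it reaches from about 275 to 1000 mm from the base axis. Payload 8.4 kg.
Tool frame: the origin (TCP) lies midway between the tips of the shut fingers; the grasp point (between the pads) lies robot.tcp_to_grasp behind it (robot.tcp_to_grasp is the distance from the TCP to the grasp point, in mm); z points along the fingers, y is the direction in which the jaws open and shut (so a half turn about z gives the same grasp; the last joint's range is limited). The gripper opens to 85 mm and grips with 20 to 120 N. Pads are 22 mm wide; open, the fingers measure 114 mm over their backs; the gripper's body (76 mm by 85 mm) begins 54 mm behind the grasp point. The pads swing forward as they close: fully open they stand 13 mm farther back than shut.
Start: joints at [-1.285, 0.353, 1.633, -0, 1.155, -0.002], TCP at [177.401, -599.297, 231.281] pointing down, gripper open.
Joint ranges: [-2.63, 2.63], [-0.92, 2.1], [0.06, 2.66], [-1.3, 4.44], [0, 2.69], [-3.02, 3.02]. Speed limits (rad/s): [2.22, 2.22, 2.79, 3.14, 3.14, 3.14].

## Interface

Orientations are given as [roll, pitch, yaw] about the fixed x, y, z axes, in that order (R = Rz(yaw) Ry(pitch) Rx(roll)).
In Python, from bench import robot gives the robot as it stands.
- The arm moves only by the shell command python3 -m handwheel 'ROWS' [OPENING] [FORCE]. ROWS is JSON, a list of rows, each a list of 2 entries, a list of its own where there are three numbers: the shift along the tool's x, y, z in cm, then the turn, a rotation vector about the tool's x, y, z in rad. In form: [[[tx, ty, tz], [ax, ay, az]], ...]. A call has 1 to 8 rows; each row is the pose to reach, as a shift and turn from the pose commanded when the call began, along the tool's axes at that moment; what a row does not reach only later rows make up. A row lasts 1/10 s, in which the tool goes at most 50 mm and 8.59 degrees, less where a joint would pass 70% of its speed; a pose out of reach is approached as far as the arm can. A call with a gripper value outside its range is refused whole. OPENING is the closure in counts, from 0 (fully open) to 255 (shut), set as the call begins (- or left out, the last holds). The fingers move at their own pace and stop on an object; FORCE is the grip in N (left out, the last holds). Time passes only in rows, so rows that repeat a pose let the fingers close. It gives the time, the measured TCP pose, the force and the opening at its end, in the units of the state.
- robot.observe(): the state, without advancing time (a new reading comes with each control period).
- robot.read_camera(name): name is "side" or "top"; returns a dict with "img" (420x560x3 uint8, blue, green, red), "mtx" (3x3 intrinsics, pixels), "position" and "attitude" of the camera in the world. Camera axes: x right, y down, z forward; pixel columns grow to the right and rows downward; lengths in mm; the calibration is good to about 2 mm. A picture is of the moment at which its call begins. There is no depth.
- robot.sign_off(): hands the job in, once; it reports no verdict.
The state is a dict: "time": time; "joints": joint angles; "dq": joint speeds; "effort": joint torques, N m; "eef_pos": TCP position; "tcp_rot": TCP orientation; "wrist_force": force on the tool from outside, world axes, zero at the start; "ft_torque": the same for the moment, N m; "finger_gap": finger opening in mm.
Only numpy, scipy, OpenCV 4.12 (cv2) and the standard library are available. Lean on these libraries where they do the work, as an engineer would, in place of code of your own. Each camera call takes 0.05 s, during which the arm holds its last target.

## Working session

There is one attempt and no reset: what is moved stays moved. The work goes in short steps, Python scripts to look and compute and a shell command to move; the robot and the scene stay as the last step left them, time stands still between calls to the robot, and variables do not carry over. Pictures are saved under pics/ and viewed, and the job is handed in when it is done.

```bash
ls; mkdir -p pics; python3 - <<'E'
from bench import robot
import cv2
s=robot.observe();print(s)
print(robot.tcp_to_grasp)
for n in("side","top"):
    c=robot.read_camera(n);cv2.imwrite(f"pics/{n}0.png",c["img"]);print(n,c["mtx"],c["position"],c["attitude"])
E
```

```text
pics
{'time': 0.0, 'joints': array([-1.28542562e+00,  3.53650094e-01,  1.63415911e+00, -1.22184295e-05,
        1.15517938e+00, -2.41557115e-03]), 'dq': array([-2.12628021e-04, -8.77558850e-04, -1.33854006e-03,  1.99828081e-04,
       -1.59622198e-05,  2.91428862e-04]), 'effort': array([ 1.94766704e-03, -6.05245042e+01, -3.42069197e+01,  2.04882363e-04,
        9.05363326e-03, -3.13500394e-06]), 'eef_pos': array([ 177.24460433, -598.83586914,  230.54977387]), 'tcp_rot': array([-3.14019670e+00,  7.79934792e-06,  2.87791228e-01]), 'wrist_force': array([ 0.64602682,  0.18740407, -0.08783185]), 'ft_torque': array([ 0.01515202, -0.0050213 , -0.00088636]), 'finger_gap': 84.91036659512693}
18.700000000000003
side [[466.8367507    0.         280.45852241]
 [  0.         466.8367507  208.16405382]
 [  0.           0.           1.        ]] [129.8307437  556.99016432 688.35570308] [-2.20177041 -0.00658491 -2.63521903]
top [[390.06428704   0.         281.81381327]
 [  0.         390.06428704 212.88968881]
 [  0.           0.           1.        ]] [ 364.5866536  -192.648028    939.61002121] [-2.93964174e+00  2.80087219e-04 -1.68735179e+00]
```

View pics/side0.png

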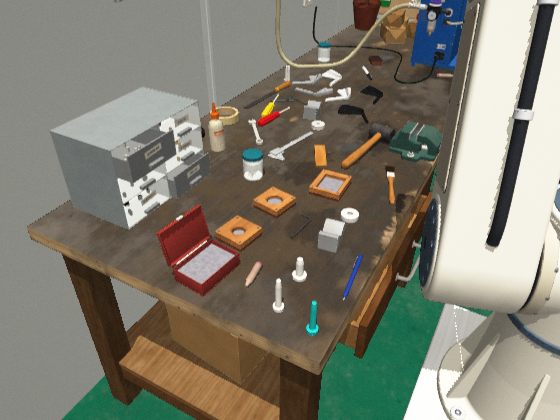

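View pics/top0.png

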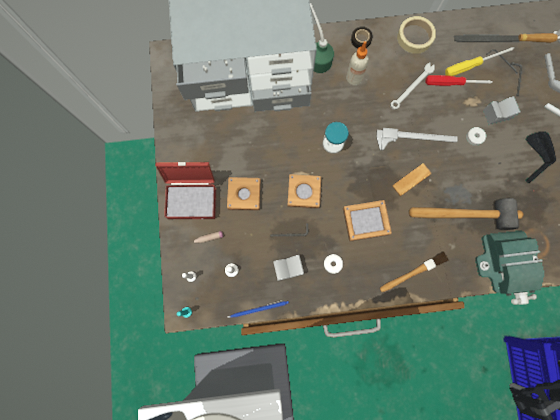

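```bash
python3 - <<'E'
import cv2,numpy as np
t=cv2.imread("pics/top0.png");s=cv2.imread("pics/side0.png")
cv2.imwrite("pics/tc.png",cv2.resize(t[150:330,150:410],(780,540),interpolation=cv2.INTER_CUBIC))
cv2.imwrite("pics/sc.png",cv2.resize(s[150:340,155:415],(780,570),interpolation=cv2.INTER_CUBIC))
E
```

```text
(no output)
```

View pics/tc.png

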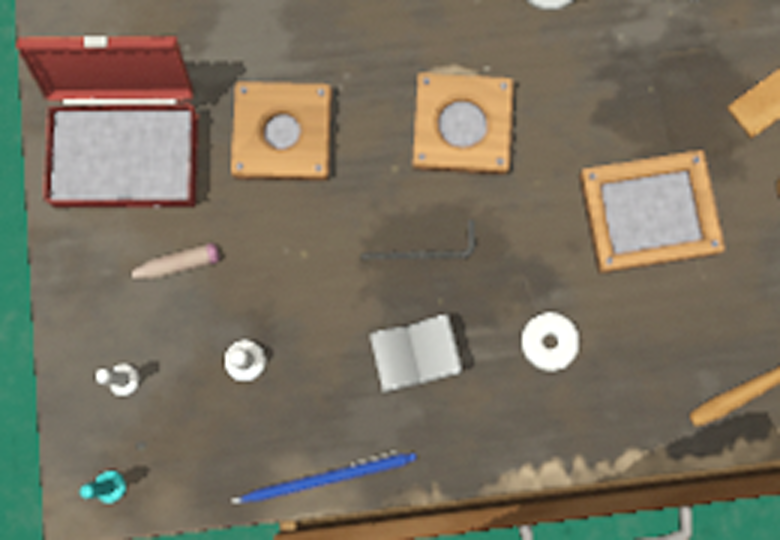

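View pics/sc.png

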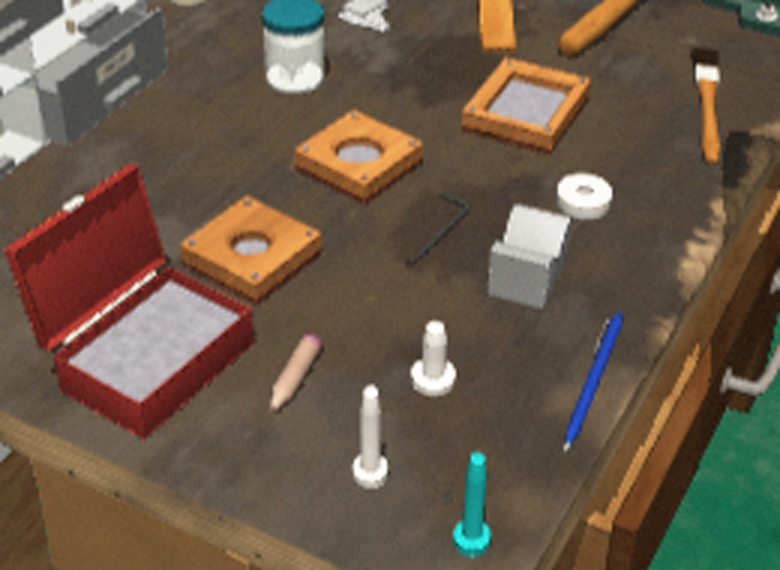

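```bash
cat > h.py <<'E'
import numpy as np,cv2,sys
from scipy.spatial.transform import Rotation as Ro
def R(a):return Ro.from_euler('xyz',a).as_matrix()
C={"side":([[466.8367507,0,280.45852241],[0,466.8367507,208.16405382],[0,0,1]],[129.8307437,556.99016432,688.35570308],[-2.20177041,-0.00658491,-2.63521903]),
"top":([[390.06428704,0,281.81381327],[0,390.06428704,212.88968881],[0,0,1]],[364.5866536,-192.648028,939.61002121],[-2.93964174,2.80087219e-04,-1.68735179])}
def ray(n,uv,z):
    K,p,a=C[n];uv=np.atleast_2d(uv).astype(float)
    d=(R(a)@np.linalg.inv(np.array(K))@np.c_[uv,np.ones(len(uv))].T).T
    p=np.array(p);return p+d*((z-p[2])/d[:,2])[:,None]
def proj(n,P):
    K,p,a=C[n];q=(np.atleast_2d(P)-np.array(p))@R(a);q=q@np.array(K).T;return q[:,:2]/q[:,2:]
E
python3 - <<'E'
from h import *
np.set_printoptions(precision=1,suppress=True)
for n,f in(("top","pics/top0.png"),("side","pics/side0.png")):
    im=cv2.imread(f);hsv=cv2.cvtColor(im,cv2.COLOR_BGR2HSV)
    for name,m,amin in(("white",cv2.inRange(hsv,(0,0,125),(179,40,255)),60),("orange",cv2.inRange(hsv,(8,110,120),(22,255,255)),200),("teal",cv2.inRange(hsv,(85,120,70),(100,255,255)),60)):
        cs,_=cv2.findContours(m,cv2.RETR_CCOMP,cv2.CHAIN_APPROX_NONE)
        for c in cs:
            a=cv2.contourArea(c)
            if a<amin:continue
            x,y,w,h=cv2.boundingRect(c)
            if not(150<x<420 and 150<y<335):continue
            M=cv2.moments(c);u=(M["m10"]/a,M["m01"]/a)
            print(n,name,"bb",(x,y,w,h),"A",a,"c",np.array(u),"z0",ray(n,u,0)[0][:2],"rect",cv2.minAreaRect(c)[2])
E
```

```text
top white bb (323, 319, 58, 19) A 209.5 c [352.3 331.2] z0 [ 259.  -344.2] rect 83.54118347167969
top white bb (182, 271, 14, 11) A 72.5 c [189.1 276.3] z0 [428.5  22.2] rect 90.0
top white bb (225, 263, 14, 14) A 132.5 c [231.1 269.8] z0 [431.9 -78.4] rect 90.0
top white bb (273, 255, 31, 26) A 505.0 c [288.  267.4] z0 [ 421.8 -213.9] rect 75.96376037597656
top white bb (324, 254, 19, 20) A 279.0 c [333.  263.5] z0 [ 418.5 -322.2] rect 90.0
top white bb (351, 207, 33, 27) A 633.5 c [366.6 220.2] z0 [ 513.3 -418.9] rect 80.53767395019531
top white bb (238, 188, 12, 12) A 82.5 c [243.7 193.3] z0 [ 616.  -126.5] rect 45.0
top white bb (167, 187, 47, 30) A 1271.0 c [190.  201.4] z0 [611.    7.4] rect 90.0
top white bb (296, 184, 16, 15) A 161.5 c [303.8 190.8] z0 [ 605.  -275.5] rect 45.0
top orange bb (242, 319, 80, 16) A 367.5 c [277.7 326.8] z0 [ 288.8 -173.8] rect 82.87498474121094
top orange bb (418, 302, 46, 11) A 226.0 c [440.5 307.2] z0 [ 288.5 -557.9] rect 82.87498474121094
top orange bb (380, 264, 47, 28) A 265.0 c [402.8 278. ] z0 [ 365.4 -482. ] rect 62.78388977050781
top or
[... 1488 characters left out ...]
41.987213134765625
side orange bb (154, 287, 47, 30) A 363.5 c [176.1 303.1] z0 [607.7 105.9] rect 24.775142669677734
side orange bb (351, 264, 41, 63) A 472.5 c [374.8 295.6] z0 [ 275.9 -103.5] rect 31.429563522338867
side orange bb (215, 215, 47, 35) A 873.0 c [237.9 231.1] z0 [ 625.3 -140.4] rect 26.56505012512207
side orange bb (253, 186, 43, 30) A 698.5 c [273.7 200.1] z0 [ 615.  -291.3] rect 26.56505012512207
side orange bb (309, 169, 43, 31) A 769.0 c [329.4 183.3] z0 [ 523.  -433.8] rect 14.03624439239502
side orange bb (316, 174, 29, 21) A 307.0 c [330.2 183.7] z0 [ 520.2 -432.9] rect 17.354022979736328
side teal bb (306, 301, 13, 35) A 230.0 c [312.4 320.3] z0 [357.  14.] rect 90.0
```

```bash
python3 - <<'E'
from h import *
np.set_printoptions(precision=1,suppress=True)
def p(l,n,uv,z):print(l,n,z,ray(n,uv,z)[0][:2])
o=np.array([150,150]);q=np.array([155,150])
T=lambda a:np.array(a)/3+o-1/3
S=lambda a:np.array(a)/3+q-1/3
p("tall fl","top",T([123,379]),9);p("tall tip","top",T([101,376]),75)
p("tall fl","side",S([370,470]),9);p("tall tip","side",S([371,389]),75)
p("short fl","top",T([245.5,361]),9);p("short tip","top",T([240,352]),50)
p("short fl","side",S([433,377]),11);p("short tip","side",S([434,326]),50)
p("ring","top",T([551,341.5]),10);p("ring","side",S([585,194]),12)
p("ring","top",T([551,341]),14);p("ringhole","side",S([586,189]),14)
p("narrow","top",[243.3,193.1],22);p("narrow hole","top",T([282,131]),14)
p("narrow topface","side",S([251,243]),22)
p("wide","top",[304,190.5],22)
p("wide tf","side",S([359,152]),22)
p("vnest","top",[367.1,220],22);p("vn","side",S([530,100]),22)
# vblock corners top
for c in([370,353],[383,391],[463,369],[448,314]):p("vb","top",T(c),42)
for c in([509,206],[569,216],[554,262],[489,245]):p("vb","side",S(c),42)
for c in([582,169],[704,151],[723,250],[602,271]):p("vn","top",T(c),22)
for c in([509,57],[590,92],[548,139],[463,114]):p("vn","side",S(c),22)
for c in([231,82],[330,84],[330,178],[231,177]):p("nn","top",T(c),22)
for c in([418,71],[513,76],[510,173],[413,166]):p("wn","top",T(c),22)
for c in([46,107],[195,107],[195,206],[47,206]):p("tin","top",T(c),34)
for c in([163,265],[254,312],[143,399],[57,348]):p("tin","side",S(c),34)
p("lid L","top",T([18,40]),106);p("lid R","top",T([178,37]),106)
p("lid L","side",S([10,248]),116);p("lid R","side",S([136,165]),116)
E
```

```text
tall fl top 9 [428.   16.5]
tall tip top 75 [427.6  17.5]
tall fl side 9 [426.4  22.7]
tall tip side 75 [429.1  17.2]
short fl top 9 [430.8 -80.4]
short tip top 50 [435.1 -81.8]
short fl side 11 [428.9 -70.1]
short tip side 50 [433.4 -77.6]
ring top 10 [ 417.9 -321.5]
ring side 12 [ 417.2 -315.1]
ring top 14 [ 418. -321.]
ringhole side 14 [ 418.2 -319.2]
narrow top 22 [ 610.8 -127.1]
narrow hole top 14 [ 612.2 -127.4]
narrow topface side 22 [ 609.5 -120. ]
wide top 22 [ 600.1 -274.2]
wide tf side 22 [ 597.5 -264. ]
vnest top 22 [ 510.2 -414.9]
vn side 22 [ 506.7 -405.9]
vb top 42 [ 423.4 -179. ]
vb top 42 [ 394.  -185.6]
vb top 42 [ 403.2 -247.8]
vb top 42 [ 446.  -241.7]
vb side 42 [ 449.  -233.7]
vb side 42 [ 404.4 -244.7]
vb side 42 [ 392.8 -189. ]
vb side 42 [ 442.1 -183.5]
vn top 22 [ 550.7 -364.3]
vn top 22 [ 554.  -464.1]
vn top 22 [ 472.7 -465.4]
vn top 22 [ 467.3 -367.7]
vn side 22 [ 552.7 -462.4]
vn side 22 [ 466.  -443.9]
vn side 22 [ 469.1 -358.5]
vn side 22 [ 547.8 -357.3]
nn top 22 [656.  -90.6]
nn top 22 [ 644.9 -170.7]
nn top 22 [ 566.9 -162.4]
nn top 22 [577.  -83.6]
wn top 22 [ 647.5 -243.3]
wn top 22 [ 634.2 -319.8]
wn top 22 [ 554.2 -306.4]
wn top 22 [ 569.  -229.7]
tin top 34 [648.6  57.2]
tin top 34 [634.7 -61.4]
tin top 34 [554.2 -54.8]
tin top 34 [567.8  61. ]
tin side 34 [642.6 -55. ]
tin side 34 [557.1 -44.6]
tin side 34 [573.6  61.7]
tin side 34 [653.1  51.4]
lid L top 106 [680.3  55.2]
lid R top 106 [668.8 -63.7]
lid L side 116 [674.3  56.2]
lid R side 116 [659.3 -57.7]
```

```bash
python3 - <<'E'
import cv2,numpy as np
t=cv2.imread("pics/top0.png");s=cv2.imread("pics/side0.png")
a=cv2.resize(t[245:295,262:312],(390,390),interpolation=cv2.INTER_CUBIC)
b=cv2.resize(s[208:258,310:360],(390,390),interpolation=cv2.INTER_CUBIC)
cv2.imwrite("pics/vb.png",np.hstack([a,b]))
E
```

```text
(no output)
```

View pics/vb.png

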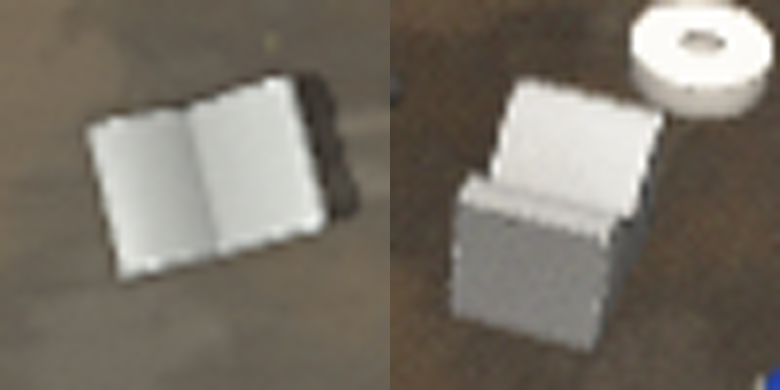

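```bash
python3 - <<'E'
from h import *
np.set_printoptions(precision=1,suppress=True)
k=7.8
t=np.array([[88,127],[118,277],[327,230],[292,77]])/k+[262,245]-.44
s=np.array([[130,80],[273,115],[217,243],[67,185]])/k+[310,208]-.44
for n,c in(("top",t),("side",s)):
    w=ray(n,c,42)[:,:2];print(n,w.tolist(),w.mean(0),np.linalg.norm(w-np.roll(w,-1,0),axis=1))
print(ray("side",np.array([[62,315],[203,350]])/k+[310,208],0))
print(ray("side",np.array([[190,195],[102,150]])/k+[310,208],42))
t=cv2.imread("pics/top0.png");s=cv2.imread("pics/side0.png")
a=cv2.resize(t[195:245,342:392],(390,390),interpolation=cv2.INTER_CUBIC)
b=cv2.resize(s[80:130,290:340],(390,390),interpolation=cv2.INTER_CUBIC)
cv2.imwrite("pics/vb2.png",np.hstack([a,b]))
E
```

```text
top [[438.14921028549765, -180.3109363850488], [393.96092169425947, -184.12518547212738], [400.3022356585933, -246.22912798242646], [445.73658865161406, -241.6638775607092]] [ 419.5 -213.1] [44.4 62.4 45.7 61.8]
side [[446.07017050042884, -237.60505760226454], [403.07465780583516, -242.75672867989567], [394.2002050528474, -181.59307967023858], [441.2412554215913, -184.2464367264248]] [ 421.1 -211.6] [43.3 61.8 47.1 53.6]
[[ 435.8 -177.1   -0. ]
 [ 394.5 -183.1    0. ]]
[[ 407.7 -196.3   42. ]
 [ 437.8 -202.6   42. ]]
```

View pics/vb2.png

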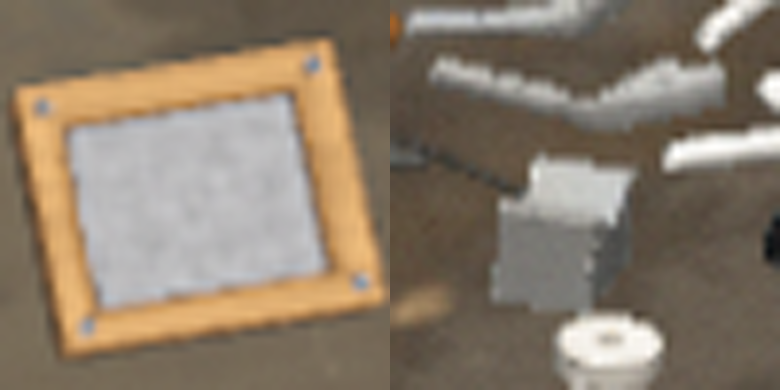

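```bash
cat > g.py <<'E'
# usage: g.py x y z yaw  (TCP target, tool down) -> shift cm, turn
from h import *
from bench import robot
s=robot.observe();p=s["eef_pos"];Rt=R(s["tcp_rot"])
a=[float(v) for v in sys.argv[1:5]]
G=R([np.pi,0,a[3]])
np.set_printoptions(precision=3,suppress=True)
print("t",s["time"],"p",p,"rpy",s["tcp_rot"],"gap",s["finger_gap"],"F",s["wrist_force"],"q",s["joints"])
print("shift",Rt.T@(np.array(a[:3])-p)/10,"turn",Ro.from_matrix(Rt.T@G).as_rotvec())
E
python3 g.py 428 18 170 0
```

```text
t 0.1 p [ 177.277 -598.894  230.646] rpy [-3.14   0.     0.288] gap 85.33352876160258 F [0.249 0.965 0.439] q [-1.285  0.354  1.634 -0.     1.155 -0.002]
shift [ 41.552 -52.027   6.127] turn [-0.001  0.     0.288]
```

```bash
python3 -m handwheel '[[[41.6,-52,0],[0,0,0.288]],[[41.6,-52,0],[0,0,0.288]],[[41.6,-52,0],[0,0,0.288]],[[41.6,-52,0],[0,0,0.288]],[[41.6,-52,0],[0,0,0.288]],[[41.6,-52,0],[0,0,0.288]],[[41.6,-52,0],[0,0,0.288]],[[41.6,-52,0],[0,0,0.288]]]' 0 40; python3 g.py 428 18 160 0
```

```text
time: 0.9
eef_pos: [328.5, -227.0, 231.3]
tcp_rot: [3.142, -0.0, -0.001]
wrist_force: [1.2, 0.1, 0.5]
finger_gap: 85.3
t 0.9 p [ 328.466 -226.982  231.273] rpy [ 3.142 -0.    -0.001] gap 85.25080960351184 F [1.228 0.089 0.538] q [-0.609 -0.012  2.082  0.     1.071  0.963]
shift [  9.932 -24.507   7.128] turn [ 0.    -0.    -0.001]
```

```bash
python3 -m handwheel '[[[9.9,-24.5,7.1],[0,0,0]],[[9.9,-24.5,7.1],[0,0,0]],[[9.9,-24.5,7.1],[0,0,0]],[[9.9,-24.5,7.1],[0,0,0]],[[9.9,-24.5,7.1],[0,0,0]],[[9.9,-24.5,7.1],[0,0,0]],[[9.9,-24.5,7.1],[0,0,0]],[[9.9,-24.5,7.1],[0,0,0]]]' 110 40; python3 g.py 428 18 28 0; python3 - <<'E'
from h import *
from bench import robot
for n in("top","side"):cv2.imwrite(f"pics/{n}1.png",robot.read_camera(n)["img"])
a=cv2.imread("pics/top1.png")[230:340,140:280];b=cv2.imread("pics/side1.png")[210:340,220:360]
cv2.imwrite("pics/m1.png",np.hstack([cv2.resize(a,(400,314)),cv2.resize(b,(338,314))]))
E
```

```text
time: 1.7
eef_pos: [427.0, 16.4, 160.0]
tcp_rot: [3.141, 0.001, 0.002]
wrist_force: [-1.6, 0.0, -0.2]
finger_gap: 48.7
t 1.7 p [426.965  16.393 159.956] rpy [3.141 0.001 0.002] gap 48.723026891657135 F [-1.584  0.024 -0.207] q [ 0.035  0.137  2.107 -0.     0.898  1.604]
shift [ 0.12  -0.164 13.195] turn [0.    0.001 0.002]
```

View pics/m1.png

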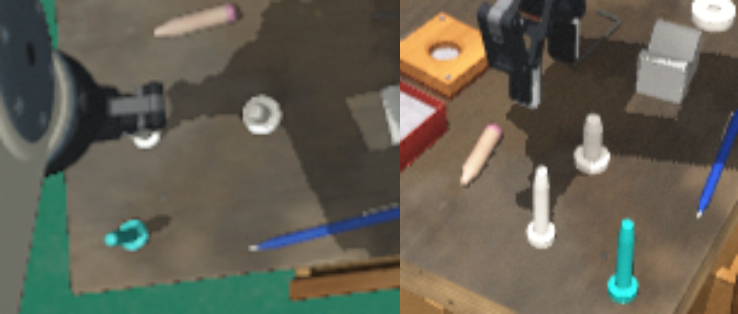

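```bash
python3 -m handwheel '[[[0.1,0,5],[0,0,0]],[[0.1,0,9],[0,0,0]],[[0.1,0,12],[0,0,0]],[[0.1,0,13.2],[0,0,0]],[[0.1,0,13.2],[0,0,0]],[[0.1,0,13.2],[0,0,0]]]' 110 40; python3 - <<'E'
from h import *
from bench import robot
for n in("top","side"):cv2.imwrite(f"pics/{n}2.png",robot.read_camera(n)["img"])
a=cv2.imread("pics/top2.png")[230:340,140:280];b=cv2.imread("pics/side2.png")[210:340,220:360]
cv2.imwrite("pics/m2.png",np.hstack([cv2.resize(a,(400,314)),cv2.resize(b,(338,314))]))
E
```

```text
time: 2.4
eef_pos: [428.5, 15.3, 28.8]
tcp_rot: [3.142, -0.0, -0.002]
wrist_force: [0.7, 0.3, 0.1]
finger_gap: 48.7
```

View pics/m2.png

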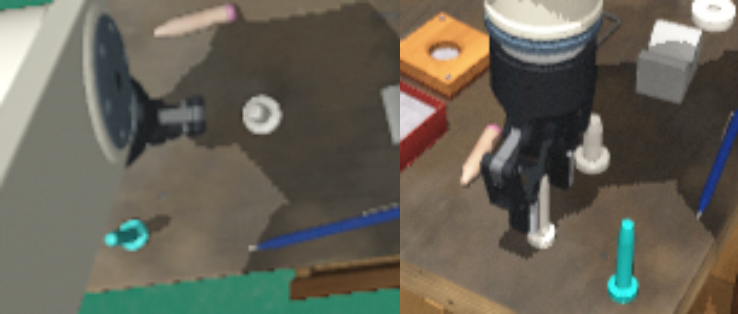

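```bash
python3 -m handwheel '[[[0,-0.2,0],[0,0,0]],[[0,-0.2,0],[0,0,0]],[[0,-0.2,0],[0,0,0]],[[0,-0.2,0],[0,0,0]]]' 185 40;python3 -m handwheel '[[[0,0,0],[0,0,0]],[[0,0,0],[0,0,0]],[[0,0,0],[0,0,0]],[[0,0,0],[0,0,0]],[[0,0,0],[0,0,0]],[[0,0,0],[0,0,0]]]' 255 40; python3 g.py 428 18 160 0
```

```text
time: 2.9
eef_pos: [428.5, 18.2, 28.5]
tcp_rot: [-3.142, -0.0, 0.0]
wrist_force: [0.8, 0.6, 0.1]
finger_gap: 23.5
time: 3.5
eef_pos: [428.5, 18.3, 28.5]
tcp_rot: [-3.141, -0.0, -0.0]
wrist_force: [-1.0, 2.9, 6.9]
finger_gap: 9.8
t 3.5 p [428.53   18.324  28.485] rpy [-3.141 -0.    -0.   ] gap 9.790011247629462 F [-0.967  2.857  6.949] q [0.039 0.386 2.191 0.001 0.564 1.61 ]
shift [ -0.05    0.028 -13.152] turn [-0. -0. -0.]
```

```bash
python3 -m handwheel '[[[0,0,-2],[0,0,0]],[[0,0,-5],[0,0,0]],[[0,0,-9],[0,0,0]],[[0,0,-12],[0,0,0]],[[0,0,-12],[0,0,0]],[[0,0,-12],[0,0,0]]]' 255 40; python3 - <<'E'
from h import *
from bench import robot
print(robot.observe()["finger_gap"])
for n in("top","side"):cv2.imwrite(f"pics/{n}3.png",robot.read_camera(n)["img"])
a=cv2.imread("pics/top3.png")[230:340,140:280];b=cv2.imread("pics/side3.png")[170:300,220:360]
cv2.imwrite("pics/m3.png",np.hstack([cv2.resize(a,(400,314)),cv2.resize(b,(338,314))]))
E
```

```text
time: 4.1
eef_pos: [428.5, 18.1, 148.4]
tcp_rot: [3.142, -0.001, -0.0]
wrist_force: [-0.6, 0.2, -1.0]
finger_gap: 9.1
9.103052054702495
```

View pics/m3.png

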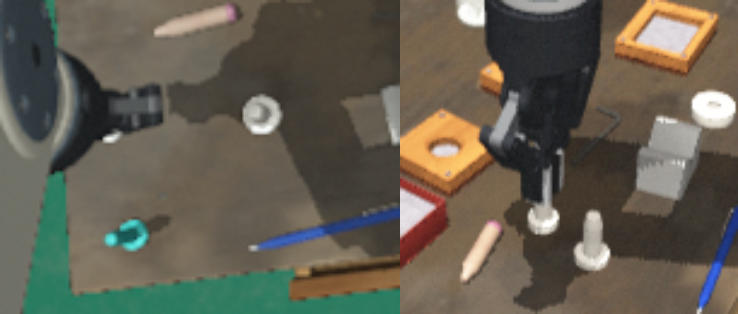

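```bash
python3 - <<'E'
from h import *
for z in (110,120,130):print(z,proj("side",[428.5,18.2,z]))
b=cv2.imread("pics/side3.png")[225:285,250:310];cv2.imwrite("pics/m3b.png",cv2.resize(b,(600,600),interpolation=cv2.INTER_CUBIC))
E
python3 g.py 612 -126.5 148 0
```

```text
110 [[278.41036052 265.81858985]]
120 [[278.43276715 261.7003247 ]]
130 [[278.45549351 257.52329248]]
t 4.2 p [427.426  18.049 147.142] rpy [ 3.141  0.002 -0.   ] gap 9.33612480161837 F [-0.212 -0.367 -0.807] q [ 0.039  0.159  2.117 -0.     0.867  1.61 ]
shift [18.46  14.451 -0.121] turn [ 0.     0.002 -0.   ]
```

View pics/m3b.png

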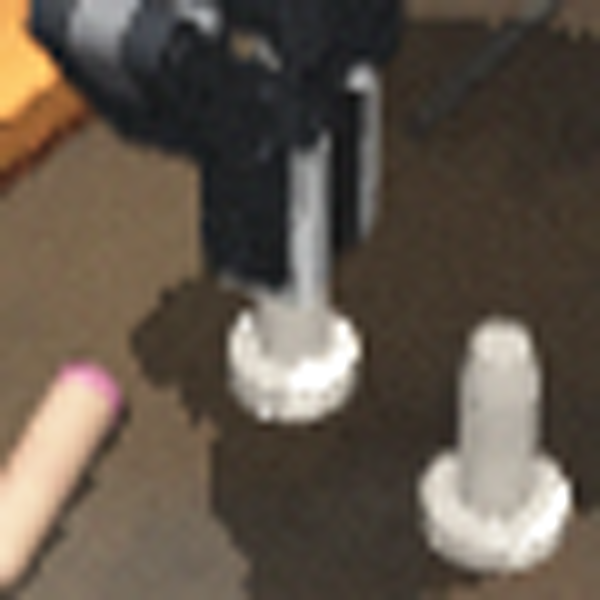

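```bash
python3 -m handwheel '[[[4.5,3.6,0],[0,0,0]],[[9,7.2,0],[0,0,0]],[[13.5,10.7,0],[0,0,0]],[[18.5,14.45,0],[0,0,0]],[[18.5,14.45,0],[0,0,0]],[[18.5,14.45,4],[0,0,0]],[[18.5,14.45,8.5],[0,0,0]],[[18.5,14.45,8.5],[0,0,0]]]' 255 40; python3 - <<'E'
from h import *
from bench import robot
s=robot.observe();print(s["eef_pos"],s["finger_gap"])
for n in("top","side"):cv2.imwrite(f"pics/{n}4.png",robot.read_camera(n)["img"])
a=cv2.imread("pics/top4.png")[150:250,190:290];b=cv2.imread("pics/side4.png")[180:260,200:280]
cv2.imwrite("pics/m4.png",np.hstack([cv2.resize(a,(400,400)),cv2.resize(b,(400,400))]))
E
```

```text
time: 5.0
eef_pos: [607.6, -125.5, 55.6]
tcp_rot: [-3.139, 0.013, -0.0]
wrist_force: [-1.7, -0.7, -1.1]
finger_gap: 9.5
[ 607.63088461 -125.46775604   55.64866579] 9.481769438856603
```

View pics/m4.png

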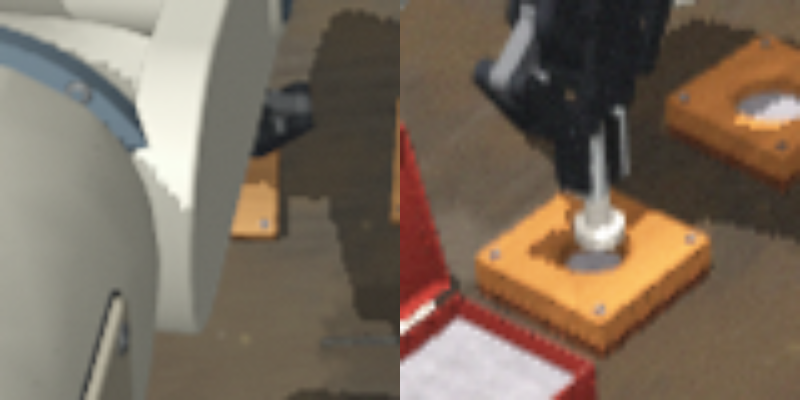

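```bash
python3 g.py 612 -126.5 60 0; python3 - <<'E'
from h import *
from bench import robot
im=robot.read_camera("side")["img"];cv2.imwrite("pics/s5.png",im)
p=robot.observe()["eef_pos"];b=cv2.resize(im[185:255,200:280],(800,700),interpolation=cv2.INTER_CUBIC)[:600]
for z in(22,27,32,38):
    print(z,(proj("side",[p[0],p[1],z])[0]-[200,185])*10)
print("nest",(proj("side",[612,-126.5,22])[0]-[200,185])*10)
cv2.imwrite("pics/m5.png",b)
E
```

```text
t 5.1 p [ 611.913 -126.114   61.753] rpy [-3.141  0.004 -0.   ] gap 9.907332048693169 F [ 0.386 -0.151 -0.719] q [-0.206  0.551  1.751 -0.     0.844  1.365]
shift [0.009 0.039 0.175] turn [-0.001  0.004 -0.   ]
22 [384.06203716 436.14603923]
27 [383.03853329 418.96269074]
32 [382.0093267  401.68360078]
38 [380.76668387 380.82118366]
nest [389.82772773 437.76296478]
```

View pics/m5.png

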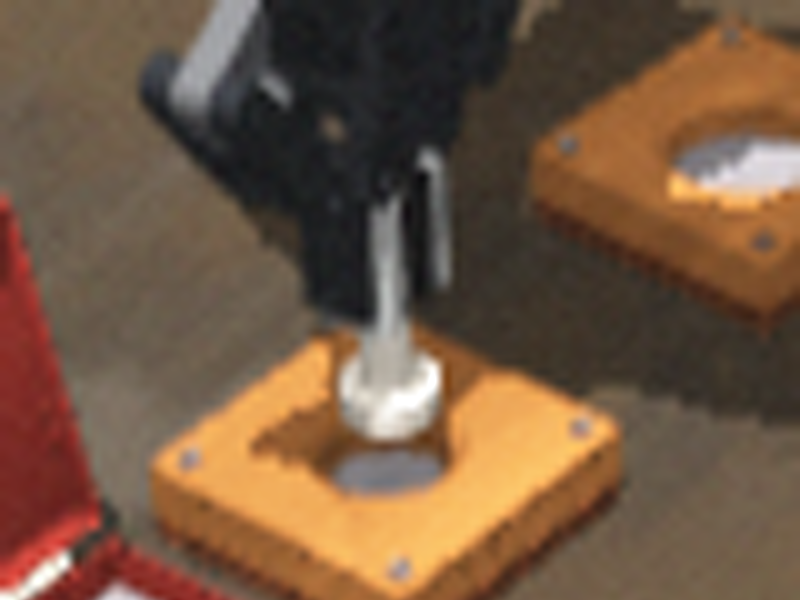

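```bash
python3 - <<'E'
from h import *
L,Rr,B=[ray("side",np.array(c)/10+[200,185]-.45,22)[0] for c in([150,467],[624,433],[400,592])]
print(L,Rr,B,(L+Rr)/2, B+(L-B+Rr-B)/2,np.linalg.norm(L-B),np.linalg.norm(Rr-B))
print("mandrel bottom c", ray("side",np.array([390,417])/10+[200,185]-.45,28)[0],ray("side",np.array([390,417])/10+[200,185]-.45,32)[0])
E
```

```text
[655.18795296 -91.80207956  22.        ] [ 568.17737805 -155.16723021   22.        ] [582.23778059 -83.13723369  22.        ] [ 611.68266551 -123.48465489   22.        ] [ 611.68266551 -123.48465489   22.        ] 73.46296484146467 73.38947689404216
mandrel bottom c [ 613.54362536 -127.57149015   28.        ] [ 610.61361126 -123.42486644   32.        ]
```

```bash
python3 -m handwheel '[[[0,-0.05,0.8],[0,0,0]],[[0,-0.05,1.4],[0,0,0]],[[0,-0.05,1.8],[0,0,0]],[[0,-0.05,2.0],[0,0,0]],[[0,-0.05,2.0],[0,0,0]],[[0,-0.05,2.0],[0,0,0]]]' 255 40; python3 -m handwheel '[[[0,0,0.1],[0,0,0]],[[0,0,0.2],[0,0,0]],[[0,0,0.2],[0,0,0]]]';  python3 -m handwheel '[[[0,0,0.1],[0,0,0]],[[0,0,0.2],[0,0,0]],[[0,0,0.2],[0,0,0]]]'
```

```text
time: 5.75
eef_pos: [613.5, -125.9, 43.5]
tcp_rot: [3.142, -0.0, -0.0]
wrist_force: [-0.2, 0.5, -1.5]
finger_gap: 9.5
time: 6.05
eef_pos: [613.3, -125.9, 41.2]
tcp_rot: [-3.142, 0.0, -0.0]
wrist_force: [-0.3, -0.5, -0.8]
finger_gap: 9.3
time: 6.35
eef_pos: [613.3, -125.9, 39.1]
tcp_rot: [-3.142, 0.0, -0.0]
wrist_force: [0.6, 0.2, -1.5]
finger_gap: 9.3
```

```bash
python3 -m handwheel '[[[-0.1,0,0.1],[0,0,0]],[[-0.1,0,0.2],[0,0,0]],[[-0.1,0,0.2],[0,0,0]],[[-0.1,0,0.2],[0,0,0]]]';  python3 -m handwheel '[[[0,0,0.1],[0,0,0]],[[0,0,0.1],[0,0,0]],[[0,0,0.1],[0,0,0]]]';python3 - <<'E'
from h import *
from bench import robot
im=robot.read_camera("side")["img"]
cv2.imwrite("pics/m6.png",cv2.resize(im[185:255,200:280],(800,700),interpolation=cv2.INTER_CUBIC)[:600])
E
```

```text
time: 6.75
eef_pos: [612.4, -125.9, 37.3]
tcp_rot: [-3.142, 0.0, -0.0]
wrist_force: [-0.3, 0.8, -1.1]
finger_gap: 9.4
time: 7.05
eef_pos: [612.6, -126.0, 36.6]
tcp_rot: [3.141, -0.0, -0.0]
wrist_force: [-0.8, 1.1, 2.9]
finger_gap: 9.4
```

View pics/m6.png

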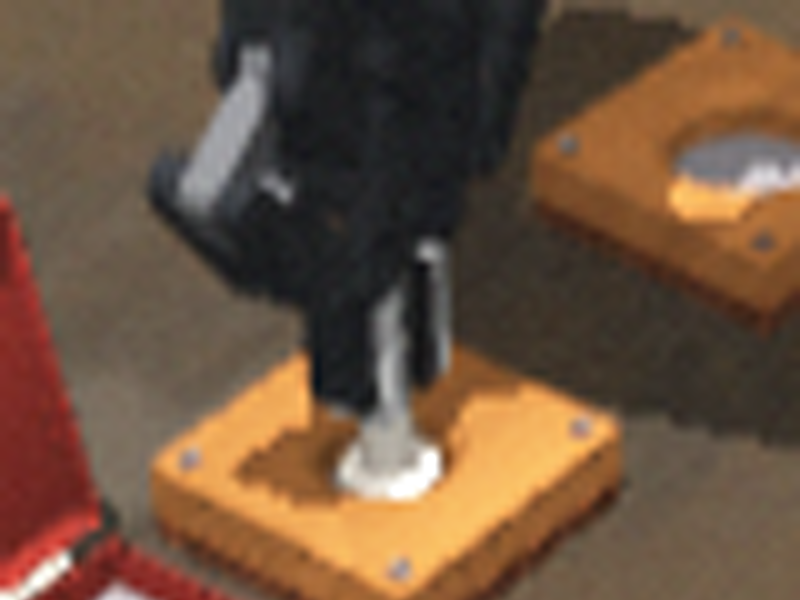

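```bash
python3 -m handwheel '[[[0,0,0],[0,0,0]],[[0,0,0],[0,0,0]],[[0,0,0],[0,0,0]],[[0,0,-1],[0,0,0]],[[0,0,-4],[0,0,0]],[[0,0,-8],[0,0,0]],[[0,0,-12],[0,0,0]],[[0,0,-12],[0,0,0]]]' 150 40; python3 g.py 432 -79 150 0 ;python3 - <<'E'
from h import *
from bench import robot
im=robot.read_camera("side")["img"]
cv2.imwrite("pics/m7.png",cv2.resize(im[185:255,200:280],(800,700),interpolation=cv2.INTER_CUBIC)[:600])
E
```

```text
time: 7.9
eef_pos: [615.9, -126.7, 162.9]
tcp_rot: [3.14, -0.01, -0.0]
wrist_force: [1.0, 0.1, 0.5]
finger_gap: 35.3
t 7.9 p [ 615.922 -126.664  162.902] rpy [ 3.14 -0.01 -0.  ] gap 35.287683824729086 F [1.018 0.067 0.469] q [-0.205  0.423  1.693 -0.     1.016  1.366]
shift [-18.404  -4.767   1.105] turn [ 0.002 -0.01  -0.   ]
```

View pics/m7.png

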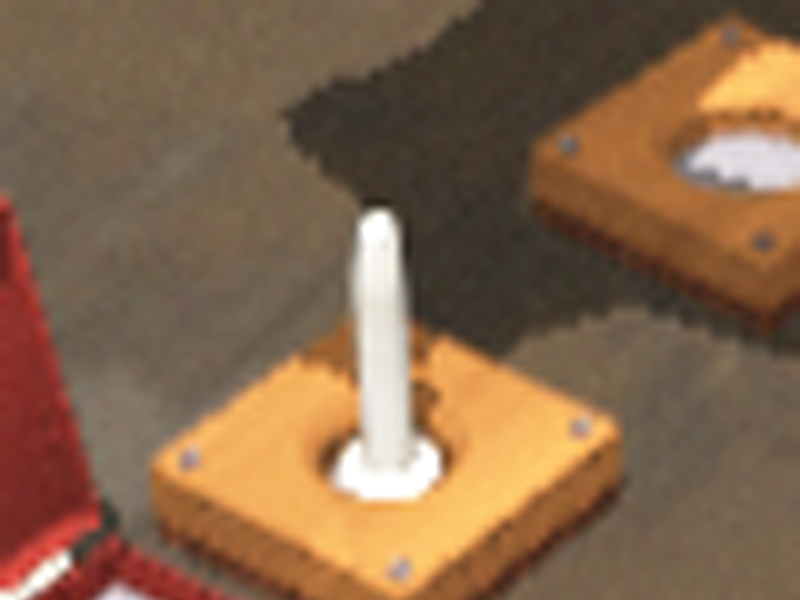

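```bash
python3 -m handwheel '[[[-18.2,-4.8,1.1],[0,0,0]],[[-18.2,-4.8,1.1],[0,0,0]],[[-18.2,-4.8,1.1],[0,0,0]],[[-18.2,-4.8,1.1],[0,0,0]],[[-18.2,-4.8,1.1],[0,0,0]],[[-18.2,-4.8,1.1],[0,0,0]],[[-18.2,-4.8,1.1],[0,0,0]]]' 135 40; python3 g.py 432 -79 70 0
```

```text
time: 8.65
eef_pos: [431.6, -78.1, 145.4]
tcp_rot: [3.141, -0.001, -0.0]
wrist_force: [-0.5, 0.1, -0.4]
finger_gap: 40.2
t 8.65 p [431.55  -78.125 145.432] rpy [ 3.141 -0.001 -0.   ] gap 40.15388194111847 F [-0.503  0.121 -0.422] q [-0.183  0.177  2.1    0.     0.864  1.388]
shift [0.037 0.086 7.543] turn [ 0.    -0.001 -0.   ]
```

```bash
python3 -m handwheel '[[[0,0.1,4],[0,0,0]],[[0,0.1,7],[0,0,0]],[[0,0.1,8.5],[0,0,0]],[[0,0.1,8.5],[0,0,0]],[[0,0.1,8.5],[0,0,0]]]';python3 - <<'E'
from h import *
from bench import robot
print(robot.observe()["eef_pos"])
b=robot.read_camera("side")["img"][220:290,265:335];a=robot.read_camera("top")["img"][230:300,195:265]
cv2.imwrite("pics/m8.png",np.hstack([cv2.resize(a,(400,400)),cv2.resize(b,(400,400))]))
E
```

```text
time: 9.15
eef_pos: [431.2, -79.1, 60.2]
tcp_rot: [-3.141, 0.0, -0.0]
wrist_force: [-0.1, 0.1, -0.4]
finger_gap: 40.3
[431.16933274 -79.07646039  60.2481038 ]
```

View pics/m8.png

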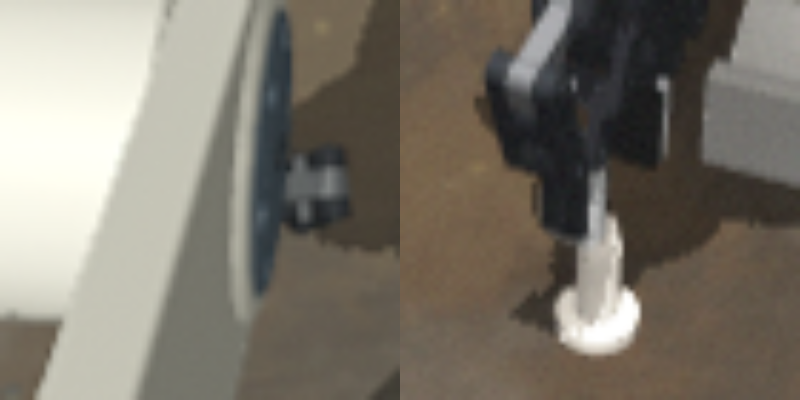

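```bash
python3 -m handwheel '[[[0.05,0,2],[0,0,0]],[[0.05,0,3.5],[0,0,0]],[[0.05,0,4.3],[0,0,0]],[[0.05,0,4.3],[0,0,0]],[[0.05,0,4.3],[0,0,0]]]';python3 -m handwheel '[[[0,0,0],[0,0,0]],[[0,0,0],[0,0,0]],[[0,0,0],[0,0,0]],[[0,0,0],[0,0,0]],[[0,0,0],[0,0,0]],[[0,0,0],[0,0,0]]]' 255 40;python3 -m handwheel '[[[0,0,-2],[0,0,0]],[[0,0,-5],[0,0,0]],[[0,0,-8],[0,0,0]],[[0,0,-8],[0,0,0]],[[0,0,-8],[0,0,0]]]';python3 - <<'E'
from h import *
from bench import robot
b=robot.read_camera("side")["img"][210:290,265:345]
cv2.imwrite("pics/m9.png",cv2.resize(b,(600,600)))
E
python3 g.py 602 -274 97 0
```

```text
time: 9.75
eef_pos: [431.4, -79.0, 17.9]
tcp_rot: [3.141, -0.001, -0.0]
wrist_force: [0.4, 0.4, 0.2]
finger_gap: 40.1
time: 10.35
eef_pos: [431.4, -79.0, 18.0]
tcp_rot: [3.141, -0.001, -0.0]
wrist_force: [-0.9, 0.3, 6.2]
finger_gap: 13.9
time: 10.85
eef_pos: [431.3, -79.0, 97.8]
tcp_rot: [3.141, -0.002, -0.0]
wrist_force: [-0.6, 0.5, -1.7]
finger_gap: 13.8
t 10.9 p [430.576 -78.839  97.053] rpy [ 3.142 -0.    -0.   ] gap 14.270511446979071 F [-0.501 -0.287 -1.555] q [-0.185  0.26   2.138  0.     0.744  1.387]
shift [17.147 19.512  0.006] turn [ 0. -0. -0.]
```

View pics/m9.png

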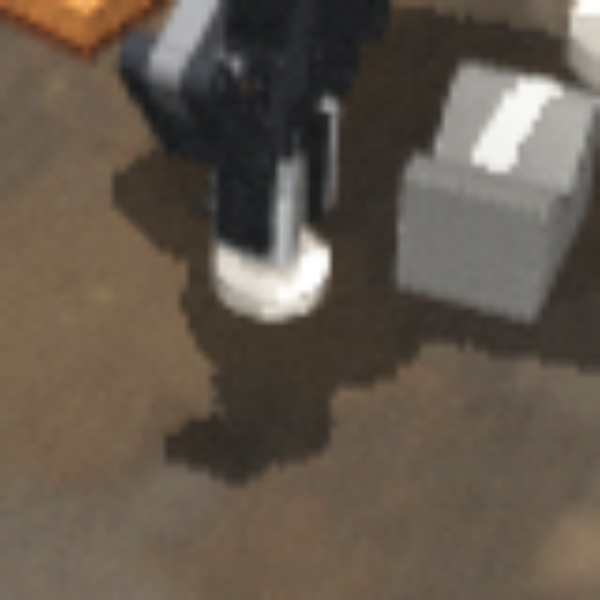

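```bash
python3 -m handwheel '[[[3,3.4,0],[0,0,0]],[[6.5,7.5,0],[0,0,0]],[[10,11.5,0],[0,0,0]],[[13.5,15.4,0],[0,0,0]],[[17.1,19.45,0],[0,0,0]],[[17.1,19.45,0],[0,0,0]],[[17.1,19.45,2.5],[0,0,0]],[[17.1,19.45,4.4],[0,0,0]]]';python3 -m handwheel '[[[0,0,0],[0,0,0]],[[0,0,0],[0,0,0]]]';python3 - <<'E'
from h import *
from bench import robot
print(robot.observe()["eef_pos"])
im=robot.read_camera("side")["img"];print("wide",(proj("side",[602,-274,22])[0]-[235,155])*10)
cv2.imwrite("pics/m10.png",cv2.resize(im[155:225,235:315],(800,700),interpolation=cv2.INTER_CUBIC)[100:])
E
```

```text
time: 11.7
eef_pos: [600.7, -273.2, 50.5]
tcp_rot: [-3.14, 0.003, -0.001]
wrist_force: [-0.3, 0.3, -1.3]
finger_gap: 14.1
time: 11.9
eef_pos: [600.8, -272.7, 52.1]
tcp_rot: [-3.14, 0.002, -0.0]
wrist_force: [-0.2, -0.1, -1.0]
finger_gap: 14.0
[ 600.82840059 -272.73599842   52.13526858]
wide [397.40612746 428.15522826]
```

View pics/m10.png

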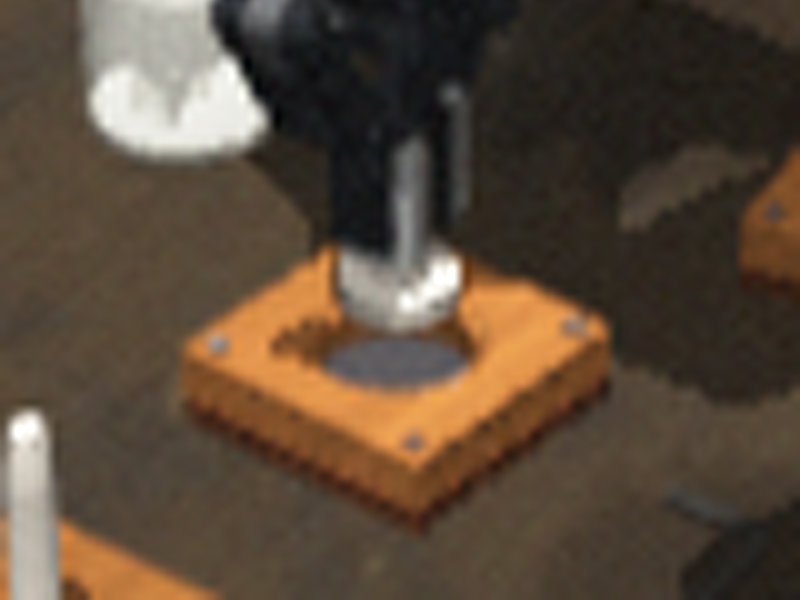

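```bash
python3 -m handwheel '[[[0.05,0.05,0.7],[0,0,0]],[[0.05,0.05,1.4],[0,0,0]],[[0.05,0.05,1.9],[0,0,0]],[[0.05,0.05,2.2],[0,0,0]],[[0.05,0.05,2.2],[0,0,0]],[[0.05,0.05,2.2],[0,0,0]]]';python3 -m handwheel '[[[0,0,0.1],[0,0,0]],[[0,0,0.2],[0,0,0]],[[0,0,0.2],[0,0,0]]]'; python3 -m handwheel '[[[0,0,0.1],[0,0,0]],[[0,0,0.2],[0,0,0]],[[0,0,0.2],[0,0,0]]]'
```

```text
time: 12.55
eef_pos: [602.4, -273.9, 31.3]
tcp_rot: [-3.142, 0.0, -0.0]
wrist_force: [0.4, -0.7, -0.3]
finger_gap: 13.8
time: 12.85
eef_pos: [602.3, -273.9, 29.3]
tcp_rot: [-3.142, -0.0, -0.0]
wrist_force: [0.0, 0.2, -1.2]
finger_gap: 13.8
time: 13.15
eef_pos: [602.2, -273.9, 27.1]
tcp_rot: [-3.141, 0.0, -0.0]
wrist_force: [0.9, 0.5, -0.0]
finger_gap: 14.0
```

```bash
python3 -m handwheel '[[[0,0,0.1],[0,0,0]],[[0,0,0.15],[0,0,0]],[[0,0,0.15],[0,0,0]]]'; python3 -m handwheel '[[[0,0,0],[0,0,0]],[[0,0,0],[0,0,0]],[[0,0,0],[0,0,0]],[[0,0,-1],[0,0,0]],[[0,0,-4],[0,0,0]],[[0,0,-8],[0,0,0]],[[0,0,-12],[0,0,0]],[[0,0,-12],[0,0,0]]]' 135;python3 - <<'E'
from h import *
from bench import robot
im=robot.read_camera("side")["img"]
cv2.imwrite("pics/m11.png",cv2.resize(im[155:225,235:315],(800,700),interpolation=cv2.INTER_CUBIC)[100:])
E
python3 g.py 420 -212 160 0.1
```

```text
time: 13.45
eef_pos: [602.4, -273.9, 26.1]
tcp_rot: [3.142, -0.0, -0.0]
wrist_force: [-1.5, 0.8, 2.9]
finger_gap: 14.1
time: 14.25
eef_pos: [605.8, -275.5, 152.7]
tcp_rot: [3.137, -0.009, -0.0]
wrist_force: [1.0, -0.1, 0.4]
finger_gap: 40.5
t 14.3 p [ 604.382 -274.869  149.893] rpy [ 3.139 -0.006 -0.   ] gap 40.10667481791078 F [-0.331  0.253  0.03 ] q [-0.429  0.489  1.619 -0.     1.028  1.142]
shift [-18.433  -6.281  -1.139] turn [ 0.003 -0.006 -0.1  ]
```

View pics/m11.png

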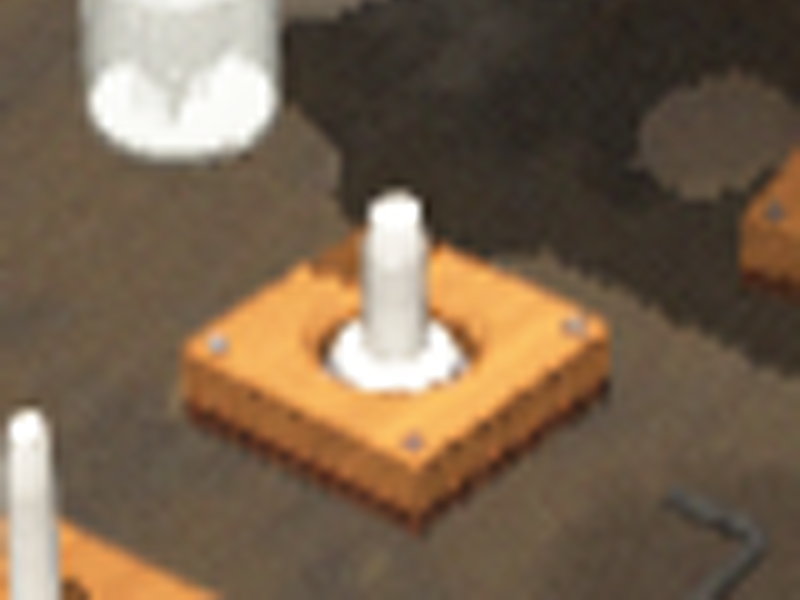

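```bash
python3 -m handwheel '[[[-18.4,-6.3,-1],[0,0,-0.1]],[[-18.4,-6.3,-1],[0,0,-0.1]],[[-18.4,-6.3,-1],[0,0,-0.1]],[[-18.4,-6.3,-1],[0,0,-0.1]],[[-18.4,-6.3,-1],[0,0,-0.1]],[[-18.4,-6.3,-1],[0,0,-0.1]],[[-18.4,-6.3,-1],[0,0,-0.1]]]' 0 60; python3 g.py 420 -212 70 0.1
```

```text
time: 15.0
eef_pos: [419.5, -211.4, 155.9]
tcp_rot: [3.141, -0.001, 0.1]
wrist_force: [0.4, 0.2, 0.1]
finger_gap: 85.3
t 15.0 p [ 419.465 -211.385  155.86 ] rpy [ 3.141 -0.001  0.1  ] gap 85.31518487881861 F [0.432 0.156 0.087] q [-0.47   0.207  2.03   0.     0.904  1.001]
shift [0.039 0.062 8.586] turn [ 0.001 -0.001 -0.   ]
```

```bash
python3 -m handwheel '[[[0,0.05,4],[0,0,0]],[[0,0.05,8],[0,0,0]],[[0,0.05,10.5],[0,0,0]],[[0,0.05,10.5],[0,0,0]],[[0,0.05,10.5],[0,0,0]]]';python3 - <<'E'
from h import *
from bench import robot
print(robot.observe()["eef_pos"])
b=robot.read_camera("side")["img"][185:265,300:380];a=robot.read_camera("top")["img"][230:310,245:325]
cv2.imwrite("pics/m12.png",np.hstack([cv2.resize(a,(400,400)),cv2.resize(b,(400,400))]))
E
```

```text
time: 15.5
eef_pos: [419.1, -211.6, 50.6]
tcp_rot: [-3.141, 0.001, 0.1]
wrist_force: [0.6, 0.1, 1.5]
finger_gap: 85.5
[ 419.10510527 -211.59993551   50.61575947]
```

View pics/m12.png

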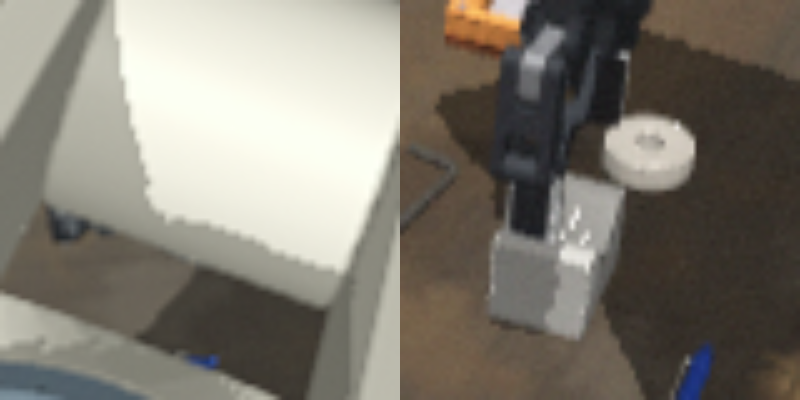

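```bash
python3 - <<'E'
from h import *
print(proj("side",[[419+4,-162,64],[419+4,-169,64],[423,-182,64],[423,-182,42]]))
E
```

```text
[[322.01110479 231.6232221 ]
 [323.39541365 229.82254883]
 [325.93006272 226.52554269]
 [325.2841308  234.43499825]]
```

```bash
python3 -m handwheel '[[[0.05,0,0.8],[0,0,0]],[[0.05,0,1.6],[0,0,0]],[[0.05,0,2.0],[0,0,0]],[[0.05,0,2.0],[0,0,0]]]';python3 -m handwheel '[[[0,0,0.3],[0,0,0]],[[0,0,0.5],[0,0,0]],[[0,0,0.5],[0,0,0]]]';python3 - <<'E'
from h import *
from bench import robot
b=robot.read_camera("side")["img"][185:265,300:380]
cv2.imwrite("pics/m13.png",cv2.resize(b,(600,600),interpolation=cv2.INTER_CUBIC))
E
```

```text
time: 16.0
eef_pos: [418.5, -211.1, 30.2]
tcp_rot: [-3.141, 0.001, 0.1]
wrist_force: [-0.4, -0.3, -0.4]
finger_gap: 85.4
time: 16.3
eef_pos: [418.8, -211.3, 25.6]
tcp_rot: [-3.141, 0.0, 0.1]
wrist_force: [0.2, -0.2, 0.8]
finger_gap: 85.6
```

View pics/m13.png

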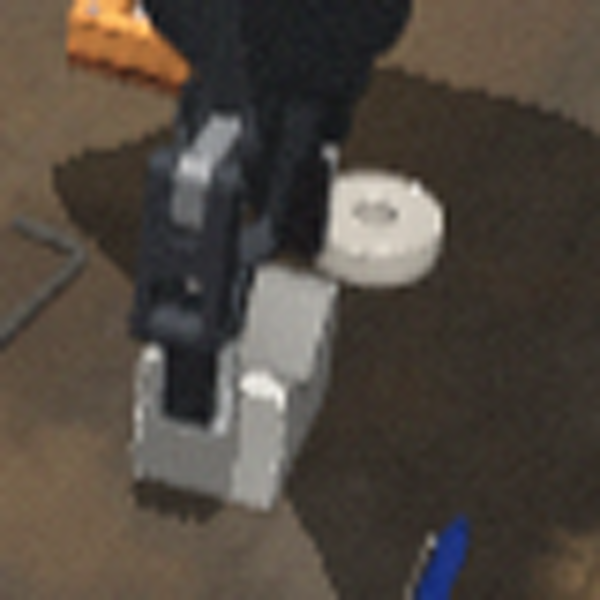

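```bash
python3 -m handwheel '[[[0,0,0.6],[0,0,0]],[[0,0,1.2],[0,0,0]],[[0,0,1.2],[0,0,0]]]';python3 -m handwheel '[[[0,0,0],[0,0,0]],[[0,0,0],[0,0,0]],[[0,0,0],[0,0,0]],[[0,0,0],[0,0,0]],[[0,0,0],[0,0,0]],[[0,0,0],[0,0,0]]]' 255 60;python3 -m handwheel '[[[0,0,-2],[0,0,0]],[[0,0,-5],[0,0,0]],[[0,0,-8],[0,0,0]],[[0,0,-8],[0,0,0]],[[0,0,-8],[0,0,0]]]';python3 - <<'E'
from h import *
from bench import robot
b=robot.read_camera("side")["img"][165:245,300:380]
cv2.imwrite("pics/m14.png",cv2.resize(b,(600,600),interpolation=cv2.INTER_CUBIC))
E
python3 g.py 510.5 -414 97 0.04
```

```text
time: 16.65
eef_pos: [418.3, -211.1, 12.9]
tcp_rot: [-3.141, 0.001, 0.1]
wrist_force: [-0.5, 0.4, -0.0]
finger_gap: 85.4
time: 17.25
eef_pos: [419.0, -211.4, 14.2]
tcp_rot: [3.141, -0.0, 0.1]
wrist_force: [-1.6, -0.1, 6.8]
finger_gap: 59.1
time: 17.75
eef_pos: [418.7, -211.2, 93.5]
tcp_rot: [3.141, -0.0, 0.1]
wrist_force: [-0.5, 0.5, -7.2]
finger_gap: 58.9
t 17.8 p [ 418.033 -210.88    92.698] rpy [-3.141  0.001  0.1  ] gap 59.1071670766005 F [-0.901 -0.425 -6.694] q [-0.47   0.308  2.078  0.     0.757  1.001]
shift [ 7.177 21.132 -0.456] turn [-0.001  0.001  0.06 ]
```

View pics/m14.png

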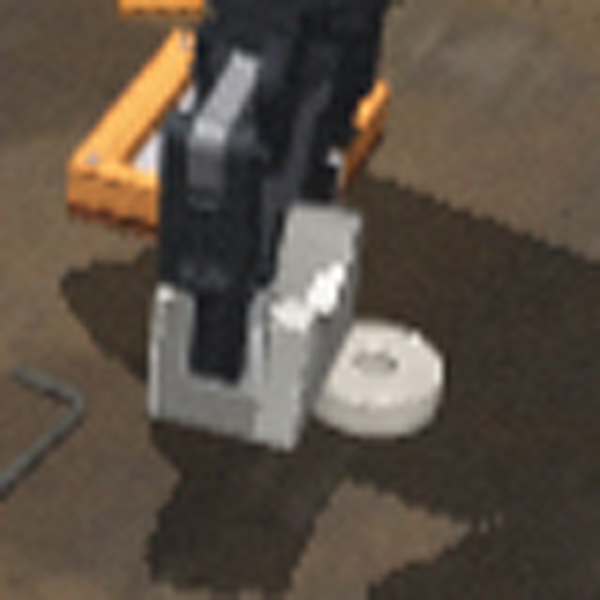

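```bash
python3 -m handwheel '[[[1.5,4.5,0],[0,0,0.02]],[[3,9,0],[0,0,0.04]],[[4.5,13.5,0],[0,0,0.06]],[[6,18,0],[0,0,0.06]],[[7.1,21.1,0],[0,0,0.06]],[[7.1,21.1,0],[0,0,0.06]],[[7.1,21.1,2.5],[0,0,0.06]],[[7.1,21.1,4.5],[0,0,0.06]]]';python3 -m handwheel '[[[0,0,0],[0,0,0]],[[0,0,0],[0,0,0]]]';python3 - <<'E'
from h import *
from bench import robot
print(robot.observe()["eef_pos"])
a=robot.read_camera("top")["img"][170:270,310:410]
im=robot.read_camera("side")["img"][140:220,290:370]
cv2.imwrite("pics/m15.png",cv2.resize(im,(600,600),interpolation=cv2.INTER_CUBIC))
cv2.imwrite("pics/m15t.png",cv2.resize(a,(600,600),interpolation=cv2.INTER_CUBIC))
E
```

```text
time: 18.6
eef_pos: [509.0, -413.0, 45.5]
tcp_rot: [-3.139, 0.003, 0.039]
wrist_force: [-0.4, 1.1, -6.4]
finger_gap: 58.5
time: 18.8
eef_pos: [509.5, -413.1, 47.1]
tcp_rot: [-3.139, 0.003, 0.04]
wrist_force: [-0.5, 0.1, -6.5]
finger_gap: 58.9
[ 509.48541979 -413.05891503   47.10859232]
```

View pics/m15.png

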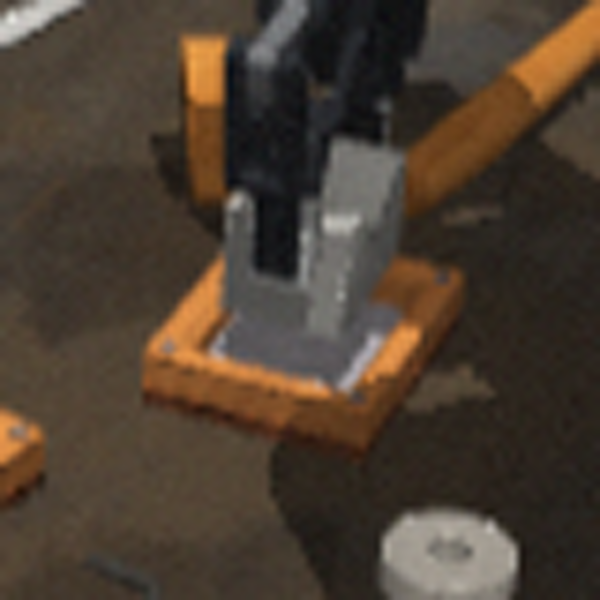

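View pics/m15t.png

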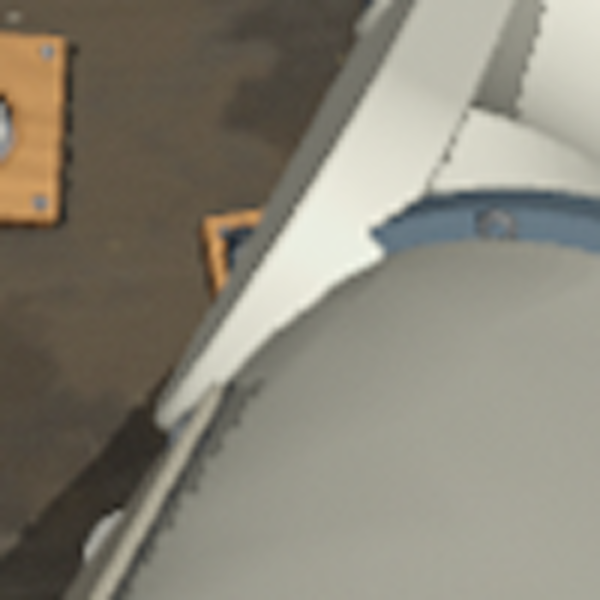

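```bash
python3 - <<'E'
from h import *
np.set_printoptions(precision=1,suppress=True)
f=lambda c,z:ray("side",np.array(c)/7.5+[290,140]-.43,z)[:,:2]
w=f([[146,350],[364,408],[465,272]],22);print("nest",w,(w[0]+w[2])/2)
b=f([[227,308],[337,340]],33);print("block bottom near",b,b.mean(0), b.mean(0)+[1.2,-30])
b=f([[227,308],[337,340]],36);print("block bottom near",b,b.mean(0), b.mean(0)+[1.2,-30])
t=f([[340,140],[407,152]],76);print("top far",t,t.mean(0)+[-1.2,30])
print(f([[212,352],[340,388],[390,307]],8))
E
```

```text
nest [[ 550.7 -363.3]
 [ 471.  -367.8]
 [ 473.8 -465. ]] [ 512.2 -414.1]
block bottom near [[ 531.  -385.6]
 [ 489.8 -385.9]] [ 510.4 -385.7] [ 511.6 -415.7]
block bottom near [[ 529.1 -381.3]
 [ 488.1 -381.5]] [ 508.6 -381.4] [ 509.8 -411.4]
top far [[ 516.3 -441. ]
 [ 492.8 -444.9]] [ 503.4 -413. ]
[[ 538.7 -393. ]
 [ 490.4 -394.4]
 [ 495.6 -451.1]]
```

```bash
python3 -m handwheel '[[[0.1,0.05,0.6],[0,0,0]],[[0.1,0.05,1.2],[0,0,0]],[[0.1,0.05,1.7],[0,0,0]],[[0.1,0.05,1.9],[0,0,0]],[[0.1,0.05,1.9],[0,0,0]],[[0.1,0.05,1.9],[0,0,0]]]';python3 -m handwheel '[[[0,0,0.1],[0,0,0]],[[0,0,0.2],[0,0,0]],[[0,0,0.2],[0,0,0]]]'; python3 -m handwheel '[[[0,0,0.1],[0,0,0]],[[0,0,0.2],[0,0,0]],[[0,0,0.2],[0,0,0]]]'
```

```text
time: 19.5
eef_pos: [511.6, -414.7, 29.8]
tcp_rot: [3.142, -0.0, 0.04]
wrist_force: [-0.3, 0.2, -6.8]
finger_gap: 58.9
time: 19.8
eef_pos: [511.6, -414.7, 27.8]
tcp_rot: [-3.142, 0.0, 0.04]
wrist_force: [0.2, 0.0, -5.9]
finger_gap: 59.4
time: 20.1
eef_pos: [511.5, -414.6, 25.6]
tcp_rot: [-3.141, 0.0, 0.04]
wrist_force: [0.4, 0.4, -6.3]
finger_gap: 59.0
```

```bash
python3 -m handwheel '[[[0,0,0.1],[0,0,0]],[[0,0,0.2],[0,0,0]],[[0,0,0.2],[0,0,0]]]'; python3 -m handwheel '[[[0,0,0.1],[0,0,0]],[[0,0,0.15],[0,0,0]],[[0,0,0.15],[0,0,0]]]'
```

```text
time: 20.4
eef_pos: [511.5, -414.6, 23.6]
tcp_rot: [-3.141, 0.0, 0.04]
wrist_force: [0.4, 0.2, -6.2]
finger_gap: 58.7
time: 20.7
eef_pos: [511.6, -414.7, 22.4]
tcp_rot: [3.142, -0.0, 0.04]
wrist_force: [0.2, -0.4, -5.0]
finger_gap: 59.1
```

```bash
python3 -m handwheel '[[[0,0,0.1],[0,0,0]],[[0,0,0.1],[0,0,0]],[[0,0,0.1],[0,0,0]]]'
```

```text
time: 21.0
eef_pos: [511.7, -414.7, 22.3]
tcp_rot: [3.141, -0.0, 0.04]
wrist_force: [-2.6, 2.7, 5.9]
finger_gap: 58.6
```

```bash
python3 - <<'E'
from h import *
from bench import robot
im=robot.read_camera("side")["img"][140:220,290:370]
cv2.imwrite("pics/m16.png",cv2.resize(im,(600,600),interpolation=cv2.INTER_CUBIC))
E
```

```text
(no output)
```

View pics/m16.png

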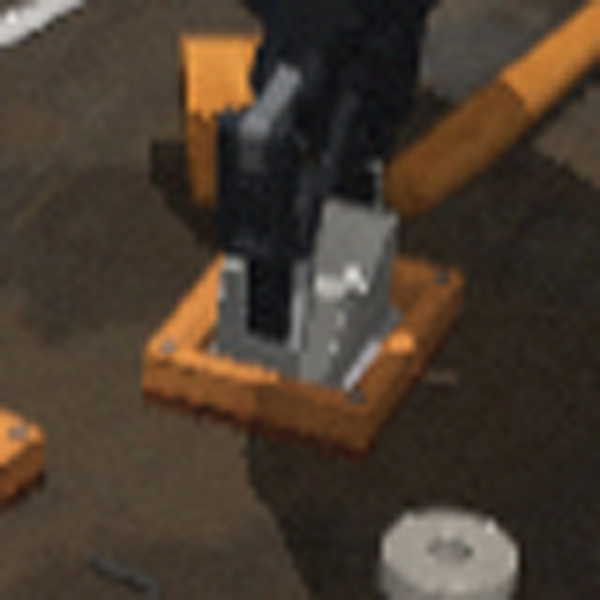

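```bash
python3 -m handwheel '[[[0,0,0],[0,0,0]],[[0,0,0],[0,0,0]],[[0,0,0],[0,0,0]],[[0,0,0],[0,0,0]],[[0,0,-3],[0,0,0]],[[0,0,-7],[0,0,0]],[[0,0,-11],[0,0,0]],[[0,0,-11],[0,0,0]]]' 0;python3 - <<'E'
from h import *
from bench import robot
im=robot.read_camera("side")["img"][140:220,290:370]
cv2.imwrite("pics/m17.png",cv2.resize(im,(600,600),interpolation=cv2.INTER_CUBIC))
E
python3 g.py 418 -320 100 0
```

```text
time: 21.85
eef_pos: [514.5, -417.1, 137.3]
tcp_rot: [3.135, -0.007, 0.04]
wrist_force: [-0.7, 0.1, -0.3]
finger_gap: 85.6
t 21.9 p [ 513.317 -416.093  134.583] rpy [ 3.138 -0.005  0.04 ] gap 85.40699174732109 F [-0.204 -0.062 -0.489] q [-0.683  0.502  1.636 -0.     0.998  0.848]
shift [-9.157 -9.995  3.377] turn [ 0.004 -0.005  0.04 ]
```

View pics/m17.png

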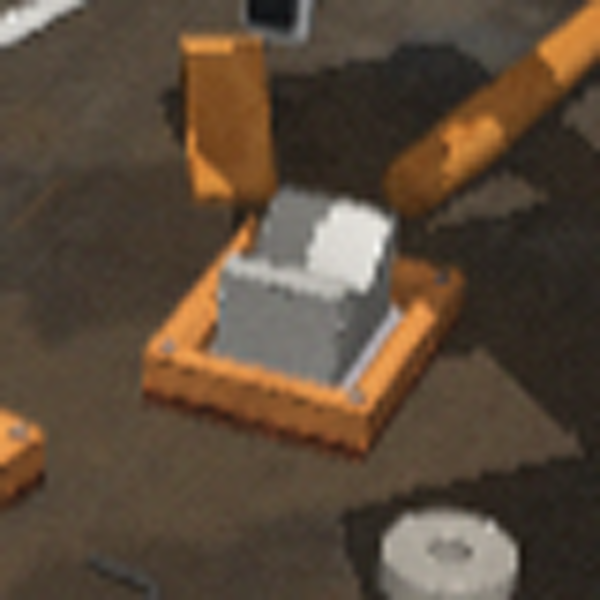

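```bash
python3 -m handwheel '[[[-9.15,-10,3.4],[0,0,0.14]],[[-9.15,-10,3.4],[0,0,0.14]],[[-9.15,-10,3.4],[0,0,0.14]],[[-9.15,-10,3.4],[0,0,0.14]],[[-9.15,-10,3.4],[0,0,0.14]],[[-9.15,-10,3.4],[0,0,0.14]],[[-9.15,-10,6.8],[0,0,0.14]],[[-9.15,-10,6.8],[0,0,0.14]]]' 60 50; python3 -m handwheel '[[[0,0,0],[0,0,0]],[[0,0,0],[0,0,0]]]';python3 - <<'E'
from h import *
from bench import robot
print(robot.observe()["eef_pos"],robot.observe()["joints"])
b=robot.read_camera("side")["img"][160:240,310:390]
cv2.imwrite("pics/m18.png",cv2.resize(b,(600,600),interpolation=cv2.INTER_CUBIC))
print((proj("side",[418,-320,14])[0]-[310,160])*7.5)
E
```

```text
time: 22.7
eef_pos: [415.4, -317.9, 60.7]
tcp_rot: [-3.14, 0.003, -0.1]
wrist_force: [-0.3, 0.6, 0.3]
finger_gap: 65.2
time: 22.9
eef_pos: [416.9, -319.1, 64.1]
tcp_rot: [3.141, -0.001, -0.1]
wrist_force: [0.7, -1.3, 0.0]
finger_gap: 65.5
[ 416.91060577 -319.06794793   64.1051064 ] [-6.56089564e-01  4.25845099e-01  1.97604810e+00  3.41234714e-06
  7.38716992e-01  1.01504660e+00]
[301.48200946 393.83751786]
```

View pics/m18.png

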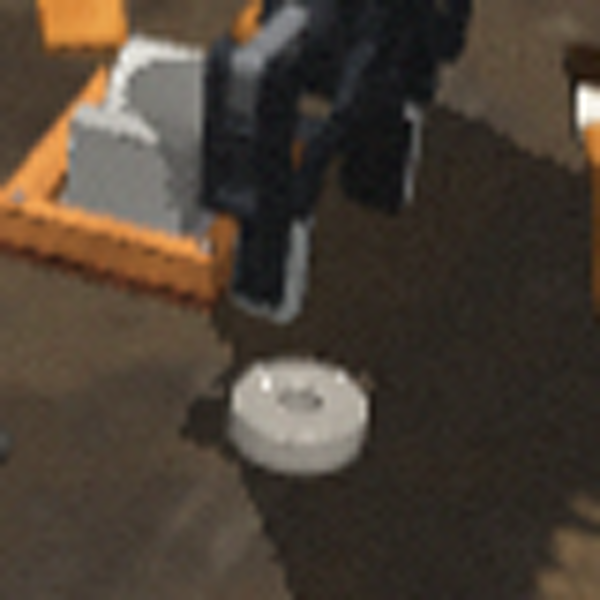

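```bash
python3 -m handwheel '[[[0.1,0,3],[0,0,0]],[[0.1,0,5],[0,0,0]],[[0.1,0,5.8],[0,0,0]],[[0.1,0,6.2],[0,0,0]],[[0.1,0,6.2],[0,0,0]]]';python3 -m handwheel '[[[0,0,0],[0,0,0]],[[0,0,0],[0,0,0]],[[0,0,0],[0,0,0]],[[0,0,0],[0,0,0]],[[0,0,0],[0,0,0]],[[0,0,0],[0,0,0]]]' 255 50
```

```text
time: 23.45
eef_pos: [417.5, -318.7, 1.7]
tcp_rot: [3.141, -0.0, -0.1]
wrist_force: [0.1, -1.5, -1.1]
finger_gap: 65.1
time: 24.05
eef_pos: [417.7, -318.8, 2.7]
tcp_rot: [3.141, -0.001, -0.1]
wrist_force: [-1.8, 1.0, 10.0]
finger_gap: 40.8
```

```bash
python3 -m handwheel '[[[0,0,-2],[0,0,0]],[[0,0,-5],[0,0,0]],[[0,0,-9],[0,0,0]],[[0,0,-10],[0,0,0]],[[0,0,-10],[0,0,0]],[[0,0,-10],[0,0,0]]]';python3 - <<'E'
from h import *
from bench import robot
b=robot.read_camera("side")["img"][145:225,310:390]
cv2.imwrite("pics/m19.png",cv2.resize(b,(600,600),interpolation=cv2.INTER_CUBIC))
E
python3 g.py 604 2 103 -0.115
```

```text
time: 24.65
eef_pos: [416.8, -318.2, 100.8]
tcp_rot: [-3.141, 0.0, -0.1]
wrist_force: [0.3, 0.2, -0.8]
finger_gap: 40.6
t 24.7 p [ 416.424 -317.9    100.191] rpy [-3.141  0.001 -0.1  ] gap 40.86919853657965 F [ 0.142  0.095 -0.882] q [-0.655  0.368  1.957  0.     0.818  1.016]
shift [ 15.463 -33.706  -0.272] turn [-0.001  0.001  0.015]
```

View pics/m19.png

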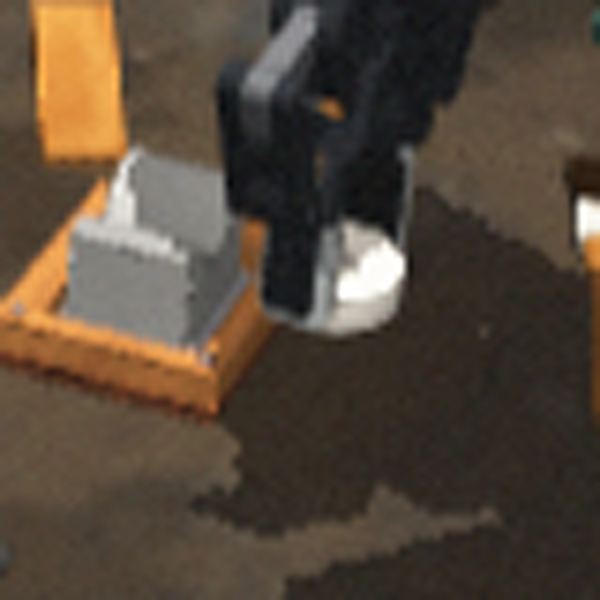

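```bash
python3 -m handwheel '[[[0,0,-4],[0,0,0]],[[2,-4.4,-5],[0,0,0.015]],[[4,-8.7,-5],[0,0,0.015]],[[6,-13,-5],[0,0,0.015]],[[8,-17.4,-5],[0,0,0.015]],[[10,-22,-5],[0,0,0.015]],[[12,-26.3,-5],[0,0,0.015]],[[14.9,-33.7,-5],[0,0,0.015]]]'; python3 g.py 598 2 150 -0.115
```

```text
time: 25.5
eef_pos: [585.6, -22.5, 149.3]
tcp_rot: [3.141, 0.003, -0.115]
wrist_force: [0.2, -1.8, -0.3]
finger_gap: 40.8
t 25.5 p [585.606 -22.525 149.333] rpy [ 3.141  0.003 -0.115] gap 40.77747826128751 F [ 0.208 -1.824 -0.293] q [-0.041  0.384  1.79  -0.     0.97   1.645]
shift [ 0.949 -2.579 -0.07 ] turn [ 0.     0.003 -0.   ]
```

```bash
python3 -m handwheel '[[[0,0,0],[0,0,0]],[[0,0,0],[0,0,0]]]'; python3 g.py 598 2 75 -0.115
```

```text
time: 25.7
eef_pos: [584.9, -23.1, 149.3]
tcp_rot: [3.141, 0.003, -0.113]
wrist_force: [-0.6, -1.0, -1.4]
finger_gap: 40.5
t 25.7 p [584.917 -23.135 149.268] rpy [ 3.141  0.003 -0.113] gap 40.49628496587314 F [-0.585 -0.969 -1.385] q [-0.042  0.384  1.791 -0.     0.97   1.641]
shift [ 1.042 -2.648  7.422] turn [0.    0.003 0.002]
```

```bash
python3 -m handwheel '[[[1.05,-2.65,0],[0,0,0]],[[1.05,-2.65,2],[0,0,0]],[[1.05,-2.65,5],[0,0,0]],[[1.05,-2.65,7.4],[0,0,0]],[[1.05,-2.65,7.4],[0,0,0]],[[1.05,-2.65,7.4],[0,0,0]]]';python3 - <<'E'
from h import *
from bench import robot
print(robot.observe()["eef_pos"])
b=robot.read_camera("side")["img"][195:295,150:250]
cv2.imwrite("pics/m20.png",cv2.resize(b,(600,600),interpolation=cv2.INTER_CUBIC))
E
```

```text
time: 26.3
eef_pos: [598.3, -0.3, 76.8]
tcp_rot: [3.141, 0.002, -0.117]
wrist_force: [-0.3, 0.4, 0.6]
finger_gap: 41.1
[ 5.98270819e+02 -2.73204124e-01  7.67959251e+01]
```

View pics/m20.png

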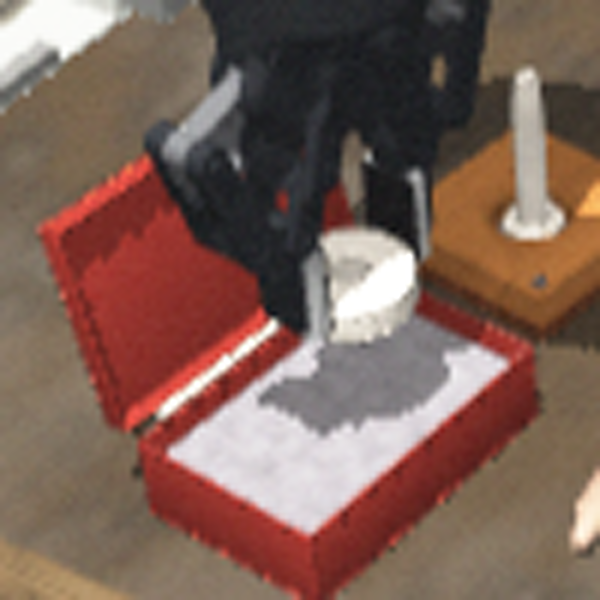

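```bash
python3 - <<'E'
from h import *
np.set_printoptions(precision=1,suppress=True)
f=lambda c,z:ray("side",np.array(c)/6+[150,195]-.42,z)[:,:2]
w=f([[145,440],[315,540],[537,350]],34);print(w,(w[0]+w[2])/2)
w=f([[168,452],[308,532],[512,358]],24);print("felt",w,(w[0]+w[2])/2)
E
python3 g.py 599 2 26 -0.115
```

```text
[[648.7  56.5]
 [570.9  66.1]
 [558.8 -46.3]] [603.8   5.1]
felt [[646.   49.6]
 [581.8  56.8]
 [570.7 -47.7]] [608.4   1. ]
t 26.35 p [599.225  -0.068  77.791] rpy [ 3.142 -0.    -0.116] gap 40.67823360674989 F [ 0.778 -0.359 -0.782] q [-0.003  0.495  1.806 -0.     0.84   1.685]
shift [-0.046 -0.203  5.179] turn [ 0.    -0.    -0.001]
```

```bash
python3 -m handwheel '[[[0,-0.2,2],[0,0,0]],[[0,-0.2,3.5],[0,0,0]],[[0,-0.2,4.3],[0,0,0]],[[0,-0.2,4.6],[0,0,0]],[[0,-0.2,4.6],[0,0,0]],[[0,-0.2,4.6],[0,0,0]]]'; python3 -m handwheel '[[[0,0,0.1],[0,0,0]],[[0,0,0.2],[0,0,0]],[[0,0,0.2],[0,0,0]]]';python3 -m handwheel '[[[0,0,0.1],[0,0,0]],[[0,0,0.2],[0,0,0]],[[0,0,0.2],[0,0,0]]]'
```

```text
time: 26.95
eef_pos: [599.8, 2.8, 31.8]
tcp_rot: [-3.142, -0.001, -0.115]
wrist_force: [0.7, 0.2, -1.2]
finger_gap: 40.3
time: 27.25
eef_pos: [599.4, 2.8, 29.4]
tcp_rot: [-3.142, -0.0, -0.115]
wrist_force: [0.1, -0.8, -1.1]
finger_gap: 40.8
time: 27.55
eef_pos: [599.3, 2.8, 27.1]
tcp_rot: [3.142, 0.0, -0.115]
wrist_force: [-0.8, 0.8, -1.1]
finger_gap: 40.7
```

```bash
python3 -m handwheel '[[[0,0,0.1],[0,0,0]],[[0,0,0.15],[0,0,0]],[[0,0,0.15],[0,0,0]]]'
```

```text
time: 27.85
eef_pos: [599.4, 2.8, 26.7]
tcp_rot: [-3.142, 0.0, -0.115]
wrist_force: [-3.7, -0.9, 10.0]
finger_gap: 40.4
```

```bash
python3 -m handwheel '[[[0,0,0],[0,0,0]],[[0,0,0],[0,0,0]],[[0,0,0],[0,0,0]],[[0,0,0],[0,0,0]],[[0,0,-3],[0,0,0]],[[0,0,-7],[0,0,0]],[[0,0,-11],[0,0,0]],[[0,0,-13],[0,0,0]]]' 80;python3 - <<'E'
from h import *
from bench import robot
s=robot.observe();print(s["eef_pos"],s["joints"])
im=robot.read_camera("side")["img"];b=im[195:295,150:250]
cv2.imwrite("pics/m21.png",cv2.resize(b,(600,600),interpolation=cv2.INTER_CUBIC))
E
```

```text
time: 28.65
eef_pos: [600.9, 2.8, 159.2]
tcp_rot: [-3.141, -0.004, -0.115]
wrist_force: [0.5, 0.3, 1.0]
finger_gap: 58.6
[600.89724615   2.78669246 159.22482047] [2.13494049e-03 3.90289534e-01 1.75432197e+00 1.32630522e-05
 9.92925569e-01 1.68814307e+00]
```

View pics/m21.png

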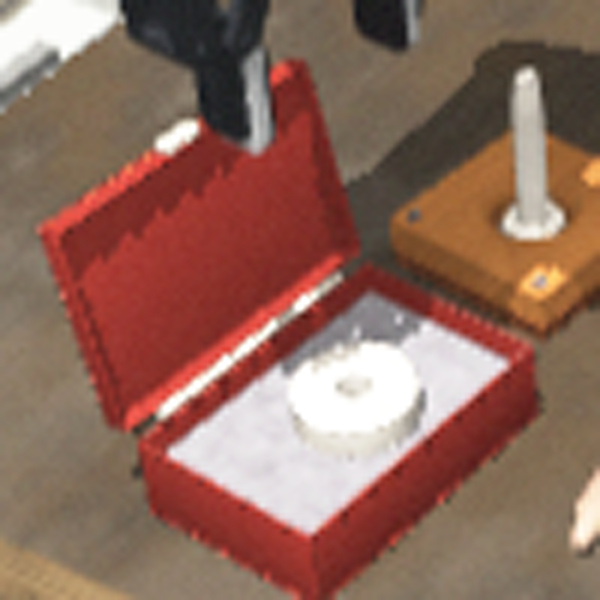

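```bash
python3 - <<'E'
from h import *
np.set_printoptions(precision=1,suppress=True)
print(ray("side",[[118,218],[128,216],[170,195],[210,182],[205,158]],0)[:,:2])
for z in (0,30,60):print(z,ray("top",[[195,108],[248,105],[255,108],[311,103]],z)[:,:2].tolist())
t=cv2.imread("pics/top0.png");s=cv2.imread("pics/side0.png")
a=cv2.resize(t[0:220,150:350],(400,440));b=cv2.resize(s[80:300,40:240],(400,440))
cv2.imwrite("pics/cab.png",np.hstack([a,b]))
E
```

```text
[[ 905.4  -40.1]
 [ 890.1  -57.9]
 [ 860.1 -178.6]
 [ 806.6 -280.1]
 [ 895.5 -377.9]]
0 [[858.6968699969037, -22.780660492728828], [851.0448039836419, -160.6027146191548], [840.5174013315493, -177.85790388845493], [837.5241077675914, -324.4326002240531]]
30 [[842.9208499914785, -28.204209529227626], [835.513100210713, -161.6258618608023], [825.3218179409424, -178.33012503694263], [822.4240946719917, -320.22496399468383]]
60 [[827.144829986053, -33.62775856572645], [819.981396437784, -162.64900910244978], [810.1262345503355, -178.80234618543034], [807.324081576392, -316.0173277653146]]
```

View pics/cab.png

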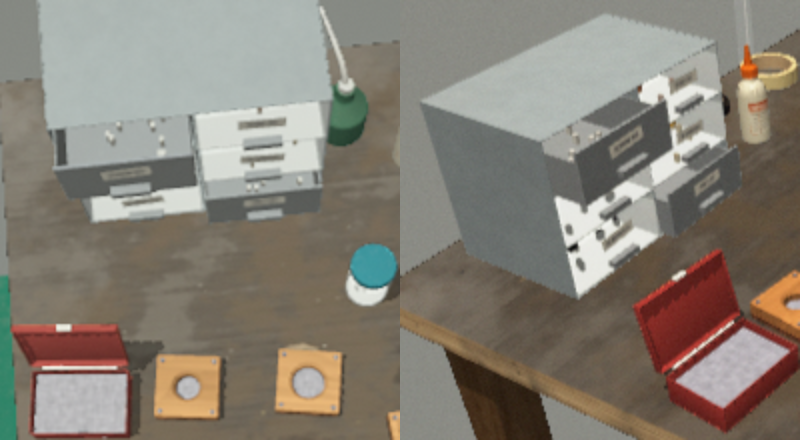

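```bash
python3 - <<'E'
from h import *
def tri(a,b):
    A=[];B=[]
    for n,uv in(("top",a),("side",b)):
        K,p,at=C[n];p=np.array(p);d=R(at)@np.linalg.inv(K)@[*uv,1];d/=np.linalg.norm(d);M=np.eye(3)-np.outer(d,d);A.append(M);B.append(M@p)
    return np.linalg.lstsq(np.vstack(A),np.hstack(B),rcond=None)[0].round()
print("drawer L bottom",tri((186,99),(132.5,183)),"R",tri((246,93),(176,162)))
print("drawer L top",tri((183,86),(128,166)))
print("low drawer L bottom",tri((253,109),(169,199)), tri((310,106),(210,180)))
print("lid tip L",tri((156,163),(158,232.5)),"R",tri((209.5,162),(200.5,205)))
print("jar lid",tri((336,131),(253,155)))
E
```

```text
drawer L bottom [813. -28. 137.] R [ 814. -165.  121.]
drawer L top [821. -32. 175.]
low drawer L bottom [ 848. -169.   -6.] [ 843. -325.  -30.]
lid tip L [678.  53. 112.] R [667. -66. 108.]
jar lid [ 724. -366.   65.]
```

```bash
python3 -m handwheel '[[[0,0,-4],[0,0,0]],[[0,0,-6],[0,0,0]],[[4,0,-6],[0,0,0]],[[8,0,-6],[0,0,0]],[[11.5,0,-6],[0,0,0]],[[11.5,0,-6],[0,0,0]],[[11.5,0,-6],[0,0,0]]]' 255 40; python3 g.py 718 -8 85 -0.115;python3 - <<'E'
from h import *
from bench import robot
cv2.imwrite("pics/s22.png",robot.read_camera("side")["img"])
E
```

```text
time: 29.4
eef_pos: [713.2, -10.5, 214.4]
tcp_rot: [3.141, 0.002, -0.115]
wrist_force: [-0.3, 0.3, -0.3]
finger_gap: -0.1
t 29.4 p [713.228 -10.501 214.369] rpy [ 3.141  0.002 -0.115] gap -0.10785558747975783 F [-0.332  0.311 -0.257] q [-0.017  0.505  1.438  0.     1.201  1.669]
shift [ 0.471 -0.305 12.936] turn [ 0.     0.002 -0.   ]
```

View pics/s22.png

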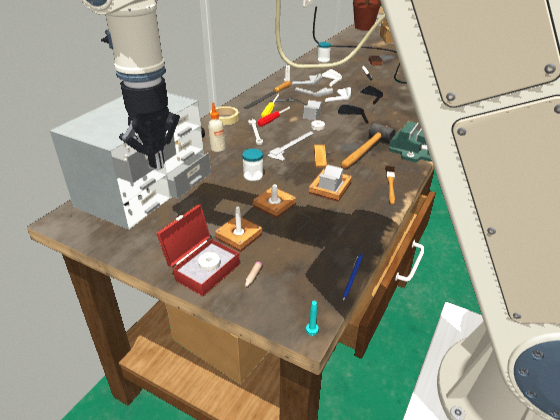

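```bash
python3 -m handwheel '[[[0.5,0,3],[0,0,0]],[[0.5,0,7],[0,0,0]],[[0.5,0,11],[0,0,0]],[[0.5,0,12.8],[0,0,0]],[[0.5,0,12.8],[0,0,0]],[[0.5,0,12.8],[0,0,0]]]';python3 - <<'E'
from h import *
from bench import robot
cv2.imwrite("pics/m23.png",cv2.resize(robot.read_camera("side")["img"][150:300,110:260],(600,600)))
E
```

```text
time: 30.05
eef_pos: [719.0, -10.9, 89.2]
tcp_rot: [-3.141, -0.001, -0.115]
wrist_force: [0.3, 0.2, 0.4]
finger_gap: 0.1
```

View pics/m23.png

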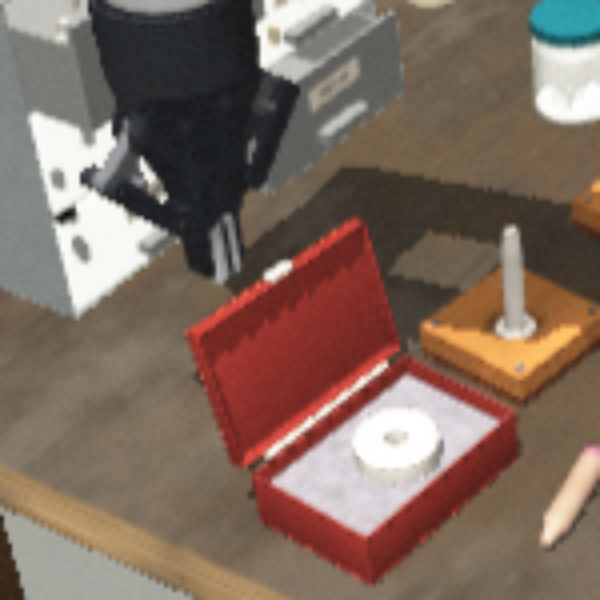

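```bash
python3 -m handwheel '[[[-1.5,0,0],[0,0,0]],[[-2.8,0,0],[0,0,0]],[[-3.8,0,0],[0,0,0]],[[-4.8,0,0],[0,0,0]],[[-5.8,0,0],[0,0,0]],[[-6.8,0,0],[0,0,0]]]';python3 - <<'E'
from h import *
from bench import robot
cv2.imwrite("pics/m24.png",cv2.resize(robot.read_camera("side")["img"][150:300,110:260],(600,600)))
E
```

```text
time: 30.7
eef_pos: [651.3, -3.2, 88.7]
tcp_rot: [-3.141, -0.002, -0.115]
wrist_force: [1.6, -0.2, 0.5]
finger_gap: -0.2
```

View pics/m24.png

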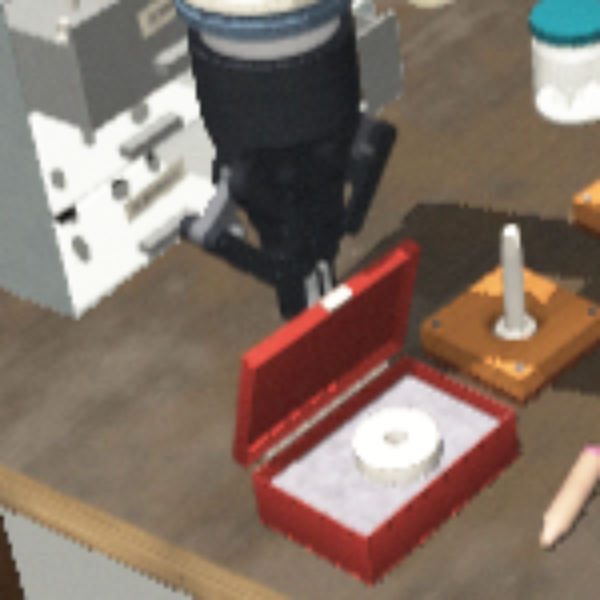

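Lid is moving past upright; continue forward.

```bash
python3 -m handwheel '[[[-1,0,0],[0,0,0]],[[-2,0,0],[0,0,0]],[[-3,0,0],[0,0,0]],[[-4,0,0],[0,0,0]],[[-5,0,0],[0,0,0]],[[-6,0,0],[0,0,0]],[[-6,0,0],[0,0,0]],[[-6,0,0],[0,0,0]]]';python3 - <<'E'
from h import *
from bench import robot
cv2.imwrite("pics/m25.png",cv2.resize(robot.read_camera("side")["img"][150:300,110:260],(600,600)))
E
```

```text
time: 31.55
eef_pos: [591.3, 3.7, 87.9]
tcp_rot: [-3.142, -0.0, -0.115]
wrist_force: [0.4, -0.1, 0.2]
finger_gap: -0.3
```

View pics/m25.png

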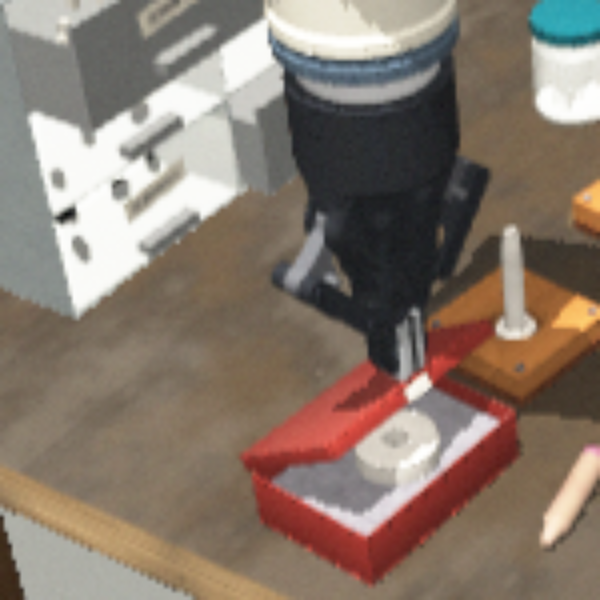

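```bash
python3 -m handwheel '[[[-0.8,0,0.8],[0,0,0]],[[-0.8,0,1.6],[0,0,0]],[[-0.8,0,2.4],[0,0,0]],[[-0.8,0,3.0],[0,0,0]],[[-0.8,0,3.6],[0,0,0]],[[-0.8,0,3.9],[0,0,0]],[[-0.8,0,3.9],[0,0,0]]]';python3 - <<'E'
from h import *
from bench import robot
cv2.imwrite("pics/m26.png",cv2.resize(robot.read_camera("side")["img"][150:300,110:260],(600,600)))
E
```

```text
time: 32.3
eef_pos: [583.3, 4.6, 48.2]
tcp_rot: [3.142, 0.001, -0.115]
wrist_force: [-0.5, 0.5, 0.2]
finger_gap: 0.3
```

View pics/m26.png

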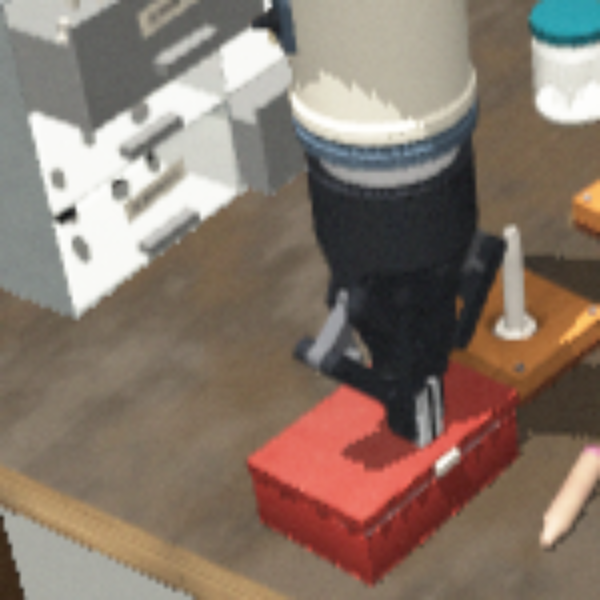

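Lid looks shut; press lightly to confirm.

```bash
python3 -m handwheel '[[[0,0,0.15],[0,0,0]],[[0,0,0.3],[0,0,0]],[[0,0,0.3],[0,0,0]]]';python3 -m handwheel '[[[0,0,0.1],[0,0,0]],[[0,0,0.2],[0,0,0]],[[0,0,0.2],[0,0,0]]]'
```

```text
time: 32.65
eef_pos: [583.5, 4.6, 45.8]
tcp_rot: [-3.142, -0.0, -0.115]
wrist_force: [-0.3, 0.2, 0.2]
finger_gap: 0.4
time: 32.95
eef_pos: [583.6, 4.6, 44.1]
tcp_rot: [-3.142, -0.0, -0.115]
wrist_force: [-1.5, 0.2, 2.7]
finger_gap: 0.0
```

```bash
python3 -m handwheel '[[[0,0,-2],[0,0,0]],[[0,0,-6],[0,0,0]],[[0,0,-11],[0,0,0]],[[0,0,-16],[0,0,0]],[[-5,0,-20],[0,0,0]],[[-10,0,-22],[0,0,0]],[[-15,0,-22],[0,0,0]],[[-15,0,-22],[0,0,0]]]';python3 -m handwheel '[[[0,0,0],[0,0,0]],[[0,18,0],[0,0,0]],[[0,18,0],[0,0,0]],[[0,18,0],[0,0,0]],[[0,18,0],[0,0,0]],[[0,18,0],[0,0,0]],[[0,18,0],[0,0,0]]]';python3 - <<'E'
from h import *
from bench import robot
for n in("side","top"):
    im=robot.read_camera(n)["img"];cv2.imwrite(f"pics/{n}F.png",im)
s=cv2.imread("pics/sideF.png")
cv2.imwrite("pics/sFc.png",cv2.resize(s[140:300,155:365],(788,600),interpolation=cv2.INTER_CUBIC))
E
```

```text
time: 33.75
eef_pos: [430.7, 22.1, 264.4]
tcp_rot: [-3.141, 0.0, -0.115]
wrist_force: [-0.3, -0.8, -0.4]
finger_gap: -0.2
time: 34.45
eef_pos: [414.6, -157.8, 263.3]
tcp_rot: [-3.141, 0.0, -0.117]
wrist_force: [-0.3, 0.2, 0.1]
finger_gap: 0.6
```

View pics/sFc.png

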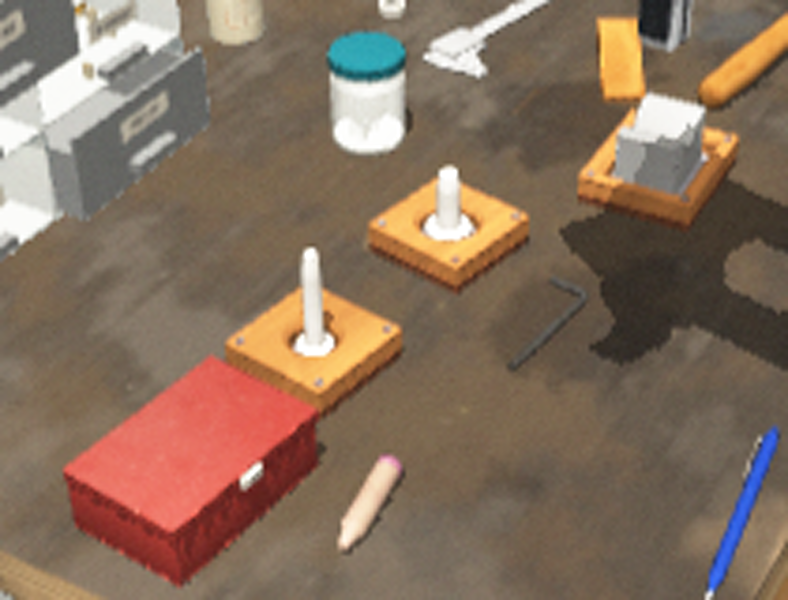

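View pics/topF.png

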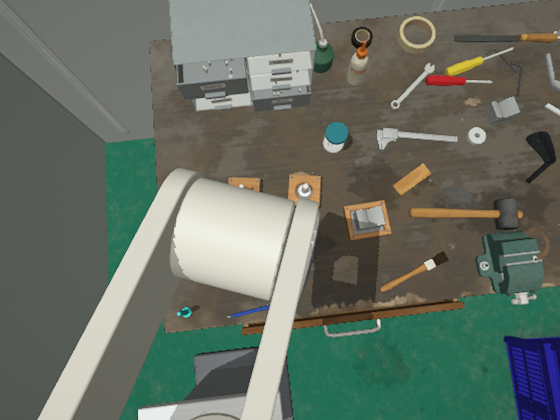

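```bash
python3 -c "
from bench import robot
print(robot.sign_off())"
```

```text
the job is handed in; nothing more can be done
None
```

I put all four tools away in the order you asked, shut the tin lid, and handed the job in at about 34.5 s of the 109 s allowed. The sign-off gave no verdict.

- **Seating:** Each tool touched down at about the height expected for its floor. The tool-point heights at contact were 36.6 mm (tall mandrel), 26.1 mm (short mandrel), 22.3 mm (V-block) and 26.7 mm (ring). The pictures after release show both mandrels upright in their bores, the V-block groove-up in its pocket and the ring flat on the felt.
- **Lid:** A light press met the lid at 44.1 mm, which matches its 44 mm shut height, and it looks shut in the last side view.
- **Other checks:** The jar is standing where it was, and the turquoise mandrel was not touched. Wrist force never read above about 10 N at the end of any move. In the last top view the arm hides the tin and most of the narrow nest, so those two were confirmed only from the side.

Two readings did not match the description:
- **V-block groove:** It appears to run along the 44 mm direction rather than the 60 mm one. I gripped the plain faces 60 mm apart instead, and put the 60 mm side along the 74 mm side of the pocket.
- **Finger gap:** While holding a part it read about 1 to 3 mm smaller than the part's actual size.

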